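Weigh out the baby's rusks on the kitchen scale

ROBOT

A 6-joint arm with a two-finger parallel gripper is mounted at the origin on the work surface. World frame = base frame: x ahead of the robot, y to its left, z up, the work surface at z = 0. Lengths are in m, angles in degrees, forces in N, time in s.
With the tool pointing down it reaches from about 0.25 to 0.775 m from the base axis. Payload 4 kg.
Tool frame: the origin (TCP) lies midway between the tips of the shut fingers; the grasp point (between the pads) lies 19 mm behind it (manip.grip_point_offset is the distance from the TCP to the grasp point, in m); z points along the fingers, y is the direction in which the jaws open and shut (so a half turn about z gives the same grasp; the last joint's range is limited). The gripper opens to 85 mm and grips with 20 to 120 N. Pads are 22 mm wide; open, the fingers measure 114 mm over their backs; the gripper's body (76 mm by 85 mm) begins 54 mm behind the grasp point. The pads swing forward as they close: fully open they stand 13 mm farther back than shut.
Start: joints at [70.755, 4.996, 78.535, -0, 96.463, -5.907], TCP at [0.127, 0.535, 0.201] pointing down, gripper open.
Joint ranges: [-177.83, 177.83], [-43.37, 116.18], [15.69, 146.23], [-61.86, 241.86], [9.47, 152.12], [-147.06, 147.06]. Speed limits (degrees/s): [159.86, 159.86, 180, 180, 180, 180].

INTERFACE

Orientations are given as a 3x3 rotation matrix whose columns are the frame's x, y, z axes.
In Python, from bench import manip gives the robot as it stands. The module is installed in compiled form; this text tells all that it offers.
- The arm moves only by the shell command python3 -m jog 'ROWS' [FORCE]. ROWS is text: rows parted by semicolons, each of 5 numbers parted by spaces: the shift along the tool's x, y, z as a fraction of full scale, then the turn about the tool's z as a fraction of full scale, then the closure, from 0 (fully open) to 1 (shut). In form: x y z spin jaw; .... A call has 1 to 5 rows; each row shifts and turns the commanded pose from where the row before left it, along the tool's axes as they then stand; what a row does not reach is not made up. Full scale, the value 1, is 0.05 m for a shift and pi/4 rad for a turn. A row lasts 1/8 s, in which the tool goes at most 62.5 mm and 10.7 degrees, less where a joint would pass 70% of its speed; a pose out of reach is approached as far as the arm can. A call with a number of a shift or a turn outside -1 to 1 is refused whole. A call with a gripper value outside its range is refused whole. The fingers move at their own pace and stop on an object; FORCE is the grip in N (left out, the last holds). Time passes only in rows, so rows that do not move let the fingers close. It gives the time, the measured TCP pose, the force and the opening at its end, in the units of the state.
- manip.sense(): the state, without advancing time (a new reading comes with each control period).
- manip.get_image(name): name is "scene" or "side" or "wrist"; returns a dict with "color" (384x512x3 uint8, blue, green, red), "fx", "fy", "cx", "cy" (pixels), "R" (3x3) and "t" (3): a world point X has camera coordinates R X + t; the wrist camera has in their place "T_tool_cam" (4x4, takes a point from camera to tool coordinates, whose origin is the TCP and whose axes are the flange's). Camera axes: x right, y down, z forward; pixel columns grow to the right and rows downward; lengths in m; the calibration is good to about 2 mm. A picture is of the moment at which its call begins: read the wrist's pose just before it. There is no depth.
- manip.sign_off(): hands the job in, once; it reports no verdict.
The state is a dict: "clock": time; "q": joint angles; "joint_vel": joint speeds; "tau": joint torques, N m; "tcp_pos": TCP position; "tool_rot": TCP orientation; "force": force on the tool from outside, world axes, zero at the start; "torque": the same for the moment, N m; "gripper_width": finger opening in m.
Only numpy, scipy, OpenCV 4.12 (cv2) and the standard library are available. Lean on these libraries where they do the work, as an engineer would, in place of code of your own. Each camera call takes 0.05 s, during which the arm holds its last target.

TASK

Take the small blue dish out of the white trough and lower it gently onto the pan of the kitchen scale, between the pan's two end cheeks. Then add rusks from the wooden board to the dish, one at a time, until the needle comes to rest in the green part of the dial and not beyond it; leave the other rusks on the board and do not disturb the jar, hearts, can opener or spoon.

Things in the scene. Friction and masses are not known exactly. Their poses are not given: they have to be found in the camera images.
- dish: Blue open ceramic dish, outside 68 (its x) x 56 (its y) x 20 mm high, walls and floor 2.5 mm; origin at the centre of its underside, z up. Weighs 49 to 90 g. It starts in the trough, x along the trough's x, where only its ends (68 mm) can be gripped. On the pan the cheeks bar the ends, so there it must be held by its long sides (56 mm): put it down first, e.g. on the cork, and take it again.
- trough: White plastic channel fixed to the shelf, 66 mm long (its x), open at both ends; floor 3 mm thick, side walls at y = +-34 mm, 4 mm thick and 30 mm high, 4 mm away from the dish's long sides. Origin at the centre of its underside.
- cork: Flat cork square fixed on the shelf, 110 x 110 x 5 mm, empty: a good place to put the dish down. Origin at the centre of its underside.
- board: Wooden board fixed on the shelf, 270 (its x) x 140 x 12 mm thick; the rusks lie on it. Origin at the centre of its underside.
- rusk0: Hard oat rusk, light brown, lying flat: 44 (its x, long) x 24 (its y) x 16 mm high, the corners of the outline notched: the last 8 mm at each end are 18 mm wide. Weighs 17 to 19 g. Origin at the centre of its underside.
- rusk1: Hard oat rusk, light brown, lying flat: 44 (its x, long) x 24 (its y) x 16 mm high, the corners of the outline notched: the last 8 mm at each end are 18 mm wide. Weighs 17 to 19 g. Origin at the centre of its underside.
- rusk2: Hard oat rusk, light brown, lying flat: 44 (its x, long) x 24 (its y) x 16 mm high, the corners of the outline notched: the last 8 mm at each end are 18 mm wide. Weighs 17 to 19 g. Origin at the centre of its underside.
- rusk3: Hard oat rusk, light brown, lying flat: 44 (its x, long) x 24 (its y) x 16 mm high, the corners of the outline notched: the last 8 mm at each end are 18 mm wide. Weighs 17 to 19 g. Origin at the centre of its underside.
- rusk4: Hard oat rusk, light brown, lying flat: 44 (its x, long) x 24 (its y) x 16 mm high, the corners of the outline notched: the last 8 mm at each end are 18 mm wide. Weighs 17 to 19 g. Origin at the centre of its underside.
- scale: White spring kitchen scale fixed to the shelf: housing 120 (its x) x 210 (its y) x 30 mm high, origin at the centre of its underside. The pan stands over its local point (0, 55 mm); the round white dial (radius 50 mm, facing up, at height 34 mm) has its centre at local (0, -55 mm).
- pan_seat (a point): Centre of the top face of the scale's steel pan, 62 mm above the shelf when empty; moves with it; axes as the scale's. Plate 88 (x) x 48 mm (y); at both x ends a cheek 18 mm high, inner faces at x = +-41 mm: the dish, its x along the pan's x either way round, has 7 mm play at each end and overhangs the long sides by 4 mm. Soft spring: sinks 10 mm per 100 g, stops at 16.5 mm.
- needle (a joint): Angle of the scale's black needle in rad, clockwise seen from above; 0 (pan empty) points along the scale's +x. It shows the whole load, dish included: 0.0314 rad per gram. Green part of the dial: 3.14 to 3.83 rad (100 to 122 g), then red to 4.71. The dish alone never reaches green; one to three rusks are needed, as the weights differ each time. It settles within about 0.6 s.
- jar: Empty glass baby food jar, 56 mm across, 62 mm high, standing; bystander. Origin at the centre of its underside.
- heart0: Pink ceramic heart magnet, about 28 x 31 x 9 mm, lying flat; bystander. Origin at its underside.
- heart1: Second pink heart magnet, like the first; bystander.
- opener: Stainless can opener, 155 (its x) x 52 mm, 24 mm high, lying flat; bystander. Origin at its underside, about the middle.
- spoon: Steel spoon, 150 mm long, lying along its x; bystander.
There are look-alikes about, which are no part of the job. Leave any grey or red look-alike of the rusk1 alone. Several things have the shape of the dish; the one meant has the colours described above.

How it is judged (in metres and radians):
On the way:
1. the dish stands empty and released on the pan between the cheeks, all rusks still on the board (x of dish in the frame of pan_seat between -0.009 and 0.009 m and y of dish in the frame of pan_seat between -0.015 and 0.015 m and z of dish in the frame of pan_seat between -0.005 and 0.005 m and angle between dish's own z axis and vertical below 0.12 rad and angle between the x axis of dish and the x axis of pan_seat, either way round below 0.25 rad and contact force between the fingers and dish below 0.1 N and x of rusk0 in the frame of board between -0.14 and 0.14 m and y of rusk0 in the frame of board between -0.075 and 0.075 m and z of rusk0 in the frame of board between 0.005 and 0.03 m and x of rusk1 in the frame of board between -0.14 and 0.14 m and y of rusk1 in the frame of board between -0.075 and 0.075 m and z of rusk1 in the frame of board between 0.005 and 0.03 m and x of rusk2 in the frame of board between -0.14 and 0.14 m and y of rusk2 in the frame of board between -0.075 and 0.075 m and z of rusk2 in the frame of board between 0.005 and 0.03 m and x of rusk3 in the frame of board between -0.14 and 0.14 m and y of rusk3 in the frame of board between -0.075 and 0.075 m and z of rusk3 in the frame of board between 0.005 and 0.03 m and x of rusk4 in the frame of board between -0.14 and 0.14 m and y of rusk4 in the frame of board between -0.075 and 0.075 m and z of rusk4 in the frame of board between 0.005 and 0.03 m), for 0.2 s.
At the end, for the whole second after the job is handed in: The dish stands upright, released and at rest on the pan between the cheeks (within 9 mm lengthwise and 15 mm sideways of the pan's centre, turned by less than 0.25 rad), the needle at rest in the green (3.14 to 3.83 rad, 100 to 122 g), and every rusk is either in the dish or on the wooden board (x of dish in the frame of pan_seat between -0.009 and 0.009 m and y of dish in the frame of pan_seat between -0.015 and 0.015 m and z of dish in the frame of pan_seat between -0.005 and 0.005 m and angle between dish's own z axis and vertical below 0.12 rad and angle between the x axis of dish and the x axis of pan_seat, either way round below 0.25 rad and contact force between the fingers and dish below 0.1 N and value of joint needle between 3.1416 and 3.8327 rad and velocity of joint needle between -0.15 and 0.15 rad/s and linear speed of dish below 0.02 m/s and ((x of rusk0 in the frame of dish between -0.034 and 0.034 m and y of rusk0 in the frame of dish between -0.028 and 0.028 m and z of rusk0 in the frame of dish between -0.002 and 0.045 m) or (x of rusk0 in the frame of board between -0.14 and 0.14 m and y of rusk0 in the frame of board between -0.075 and 0.075 m and z of rusk0 in the frame of board between 0.005 and 0.03 m)) and ((x of rusk1 in the frame of dish between -0.034 and 0.034 m and y of rusk1 in the frame of dish between -0.028 and 0.028 m and z of rusk1 in the frame of dish between -0.002 and 0.045 m) or (x of rusk1 in the frame of board between -0.14 and 0.14 m and y of rusk1 in the frame of board between -0.075 and 0.075 m and z of rusk1 in the frame of board between 0.005 and 0.03 m)) and ((x of rusk2 in the frame of dish between -0.034 and 0.034 m and y of rusk2 in the frame of dish between -0.028 and 0.028 m and z of rusk2 in the frame of dish between -0.002 and 0.045 m) or (x of rusk2 in the frame of board between -0.14 and 0.14 m and y of rusk2 in the frame of board between -0.075 and 0.075 m and z of rusk2 in the frame of board between 0.005 and 0.03 m)) and ((x of rusk3 in the frame of dish between -0.034 and 0.034 m and y of rusk3 in the frame of dish between -0.028 and 0.028 m and z of rusk3 in the frame of dish between -0.002 and 0.045 m) or (x of rusk3 in the frame of board between -0.14 and 0.14 m and y of rusk3 in the frame of board between -0.075 and 0.075 m and z of rusk3 in the frame of board between 0.005 and 0.03 m)) and ((x of rusk4 in the frame of dish between -0.034 and 0.034 m and y of rusk4 in the frame of dish between -0.028 and 0.028 m and z of rusk4 in the frame of dish between -0.002 and 0.045 m) or (x of rusk4 in the frame of board between -0.14 and 0.14 m and y of rusk4 in the frame of board between -0.075 and 0.075 m and z of rusk4 in the frame of board between 0.005 and 0.03 m))); the robot touches nothing.
It fails at once if the dish was dropped or banged onto the pan (faster than 0.5 m/s within 20 mm above the pan) (horizontal distance between dish and pan_seat below 0.03 m and z of dish in the frame of pan_seat below 0.02 m and linear speed of dish above 0.5 m/s).
It fails at once if two rusks were lifted and carried at once ((contact force between the fingers and rusk0 above 8 N and contact force between the fingers and rusk1 above 8 N and horizontal distance between rusk0 and pan_seat above 0.08 m and z of each of rusk0, rusk1 in the frame of board above 0.03 m) or (contact force between the fingers and rusk0 above 8 N and contact force between the fingers and rusk2 above 8 N and horizontal distance between rusk0 and pan_seat above 0.08 m and z of each of rusk0, rusk2 in the frame of board above 0.03 m) or (contact force between the fingers and rusk0 above 8 N and contact force between the fingers and rusk3 above 8 N and horizontal distance between rusk0 and pan_seat above 0.08 m and z of each of rusk0, rusk3 in the frame of board above 0.03 m) or (contact force between the fingers and rusk0 above 8 N and contact force between the fingers and rusk4 above 8 N and horizontal distance between rusk0 and pan_seat above 0.08 m and z of each of rusk0, rusk4 in the frame of board above 0.03 m) or (contact force between the fingers and rusk1 above 8 N and contact force between the fingers and rusk2 above 8 N and horizontal distance between rusk1 and pan_seat above 0.08 m and z of each of rusk1, rusk2 in the frame of board above 0.03 m) or (contact force between the fingers and rusk1 above 8 N and contact force between the fingers and rusk3 above 8 N and horizontal distance between rusk1 and pan_seat above 0.08 m and z of each of rusk1, rusk3 in the frame of board above 0.03 m) or (contact force between the fingers and rusk1 above 8 N and contact force between the fingers and rusk4 above 8 N and horizontal distance between rusk1 and pan_seat above 0.08 m and z of each of rusk1, rusk4 in the frame of board above 0.03 m) or (contact force between the fingers and rusk2 above 8 N and contact force between the fingers and rusk3 above 8 N and horizontal distance between rusk2 and pan_seat above 0.08 m and z of each of rusk2, rusk3 in the frame of board above 0.03 m) or (contact force between the fingers and rusk2 above 8 N and contact force between the fingers and rusk4 above 8 N and horizontal distance between rusk2 and pan_seat above 0.08 m and z of each of rusk2, rusk4 in the frame of board above 0.03 m) or (contact force between the fingers and rusk3 above 8 N and contact force between the fingers and rusk4 above 8 N and horizontal distance between rusk3 and pan_seat above 0.08 m and z of each of rusk3, rusk4 in the frame of board above 0.03 m)).
It fails at once if the jar, a heart, the can opener or the spoon was moved by more than 30 mm (distance of any of jar, heart0, heart1, opener, spoon from where it was at the start of the episode above 0.03 m).
It also fails if it takes over 72 s, if anything falls off the work surface, if the arm or the gripper's body presses on something with over 40 N, if the wrist force passes 120 N, or if a joint passes its speed limit or range.

## Working session

There is one attempt and no reset: what is moved stays moved. The work goes in short steps, Python scripts to look and compute and a shell command to move; the robot and the scene stay as the last step left them, time stands still between calls to the robot, and variables do not carry over. Pictures are saved under pics/ and viewed, and the job is handed in when it is done.

```bash
mkdir -p pics; ls; python3 - <<'E'
from bench import manip
import cv2, numpy as np
np.set_printoptions(precision=4,suppress=True)
s=manip.sense(); print(s['clock'],s['tcp_pos'],s['tool_rot'],s['gripper_width'],manip.grip_point_offset)
for n in ["scene","side","wrist"]:
    d=manip.get_image(n); cv2.imwrite(f"pics/{n}0.png",d["color"])
    print(n,{k:v for k,v in d.items() if k!="color"})
E
```

```text
pics
0.0 [0.1267 0.5346 0.2002] [[-0.973   0.2307 -0.0008]
 [ 0.2307  0.973  -0.0021]
 [ 0.0002 -0.0022 -1.    ]] 0.08563386473436513 0.0187
scene {'fx': 392.0489739710355, 'fy': 392.0489739710355, 'cx': 249.13769861099865, 'cy': 191.91240093606478, 'R': array([[-0.8827,  0.47  ,  0.0083],
       [ 0.2894,  0.5572, -0.7783],
       [-0.3704, -0.6846, -0.6278]]), 't': array([ 0.4808, -0.129 ,  1.1081])}
side {'fx': 367.4920550841252, 'fy': 367.4920550841252, 'cx': 260.36466350051035, 'cy': 188.15860637601486, 'R': array([[ 0.9952, -0.0969, -0.0156],
       [-0.0757, -0.6571, -0.75  ],
       [ 0.0624,  0.7475, -0.6613]]), 't': array([-0.561 ,  0.1022,  0.8645])}
wrist {'fx': 329.675190467415, 'fy': 329.675190467415, 'cx': 258.05066505344723, 'cy': 182.20269365231758, 'T_tool_cam': array([[-0.0001, -0.9585, -0.2851,  0.0724],
       [ 1.    , -0.    , -0.0005,  0.0004],
       [ 0.0005, -0.2851,  0.9585, -0.1716],
       [ 0.    ,  0.    ,  0.    ,  1.    ]])}
```

View pics/scene0.png

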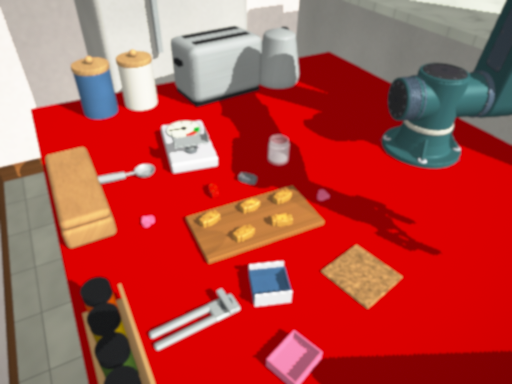

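View pics/side0.png

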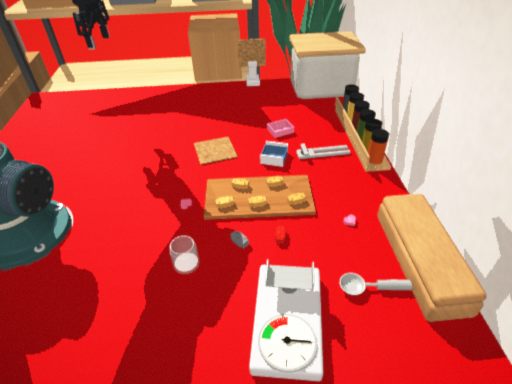

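View pics/wrist0.png

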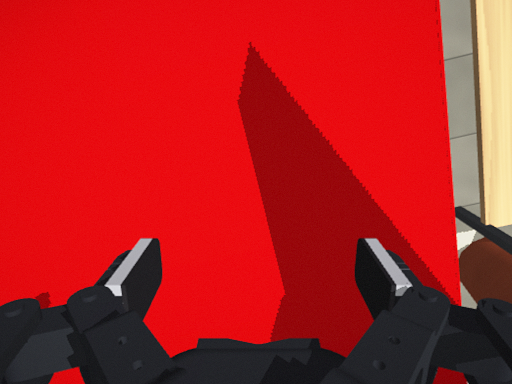

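```bash
cat > h.py <<'E'
import cv2, numpy as np
from bench import manip
np.set_printoptions(precision=4,suppress=True)
def view(n):
    s=manip.sense(); d=manip.get_image(n)
    if n=="wrist":
        T=np.eye(4);T[:3,:3]=s['tool_rot'];T[:3,3]=s['tcp_pos'];W=T@np.array(d['T_tool_cam']);d['R']=W[:3,:3].T;d['t']=-d['R']@W[:3,3]
    d['R']=np.array(d['R']);d['t']=np.array(d['t']);d['K']=np.array([[d['fx'],0,d['cx']],[0,d['fy'],d['cy']],[0,0,1]])
    return d
def cast(d,uv,z):
    uv=np.atleast_2d(np.array(uv,float)); c=-d['R'].T@d['t']
    r=(np.c_[uv,np.ones(len(uv))]@np.linalg.inv(d['K']).T)@d['R']
    return c+r*((z-c[2])/r[:,2])[:,None]
def proj(d,X):
    X=np.atleast_2d(X); p=(X@d['R'].T+d['t'])@d['K'].T
    return p[:,:2]/p[:,2:]
def crop(d,x0,y0,x1,y1,k,fn):
    cv2.imwrite("pics/"+fn,cv2.resize(d['color'][y0:y1,x0:x1],None,fx=k,fy=k,interpolation=cv2.INTER_CUBIC))
def hsv(d): return cv2.cvtColor(d['color'],cv2.COLOR_BGR2HSV)
def blobs(m,amin=30):
    c,_=cv2.findContours(m.astype(np.uint8),cv2.RETR_EXTERNAL,cv2.CHAIN_APPROX_NONE)
    return [x for x in c if cv2.contourArea(x)>=amin]
E
python3 - <<'E'
from h import *
a=view("scene");b=view("side")
crop(a,140,110,420,310,2.8,"scA.png"); crop(b,170,110,370,250,4,"sdA.png"); crop(b,230,240,350,384,4,"sdB.png")
E
```

```text
(no output)
```

View pics/scA.png

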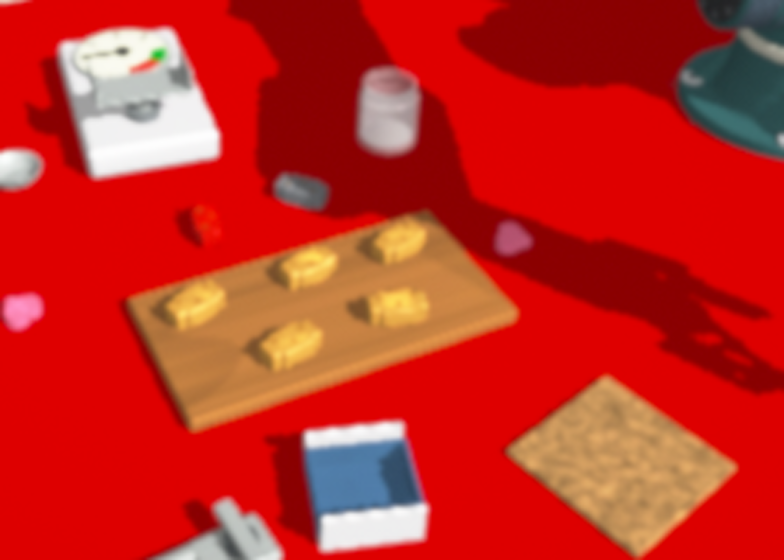

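View pics/sdA.png

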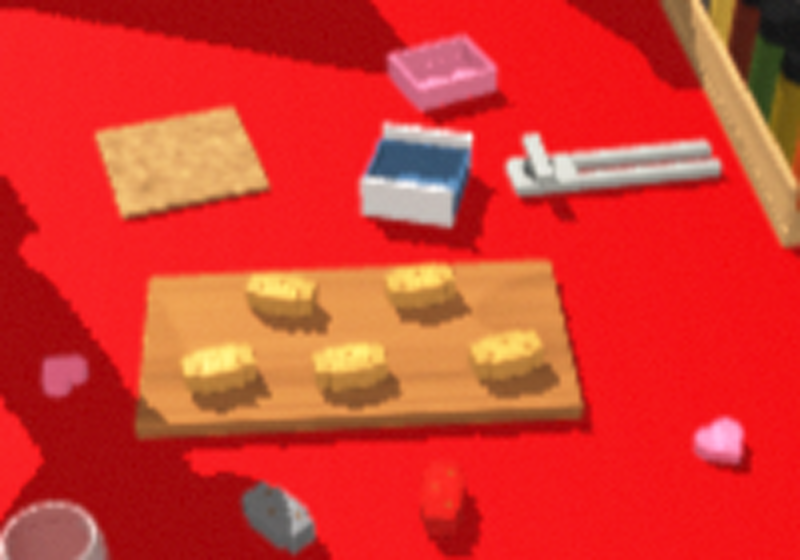

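View pics/sdB.png

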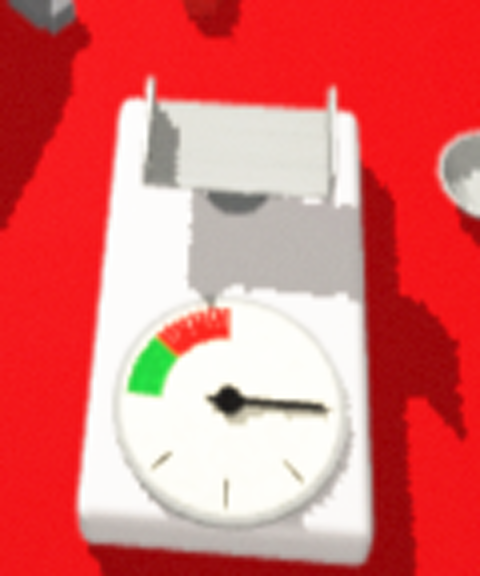

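```bash
python3 - <<'E'
from h import *
for n in ["scene","side"]:
    d=view(n);H=hsv(d)
    blue=(H[...,0]>95)&(H[...,0]<125)&(H[...,1]>90)&(H[...,2]>50)
    for c in blobs(blue,60):
        m=c.reshape(-1,2).mean(0); print(n,"blue",m,cv2.contourArea(c),cast(d,m,0.015)[0])
    brown=(H[...,0]>10)&(H[...,0]<24)&(H[...,1]>90)&(H[...,2]>90)
    for c in blobs(brown,600):
        r=cv2.minAreaRect(c);ap=cv2.approxPolyDP(c,4,True).reshape(-1,2); print(n,"brown",r[0],cv2.contourArea(c),"\n",np.c_[ap,cast(d,ap,0.012)] if len(ap)<9 else len(ap))
# scale from side view hand picks (crop x4 offset 230,240)
d=view("side")
for nm,u,z in [("dialc",(230,400),.036),("housNL",(80,515),.03),("housNR",(372,525),.03),("panTL",(150,100),.062),("panBL",(145,187),.062),("panBR",(330,193),.062),("cheekL",(150,78),.08),("cheekR",(332,88),.08)]:
    print(nm,cast(d,[230+u[0]/4,240+u[1]/4],z)[0])
E
```

```text
scene blue [268.1455 280.1545] 734.0 [0.6223 0.2194 0.015 ]
scene blue [96.471  93.9565] 1277.0 [ 0.7415 -0.7245  0.015 ]
scene brown (130.04000854492188, 335.7799987792969) 1012.0 
 [[119.     284.       0.8655   0.0991   0.012 ]
 [122.     297.       0.8676   0.1298   0.012 ]
 [109.     301.       0.8897   0.1277   0.012 ]
 [117.     304.       0.8789   0.1403   0.012 ]
 [141.     382.       0.8799   0.2917   0.012 ]
 [154.     383.       0.8635   0.302    0.012 ]]
scene brown (361.20733642578125, 273.8658447265625) 2535.0 
 [[355.     245.       0.4209   0.2224   0.012 ]
 [322.     272.       0.5216   0.2479   0.012 ]
 [368.     307.       0.497    0.3477   0.012 ]
 [401.     276.       0.3964   0.3242   0.012 ]]
scene brown (255.0500030517578, 220.64999389648438) 5582.0 
 [[323.     220.       0.434    0.1322   0.012 ]
 [293.     187.       0.4284   0.0047   0.012 ]
 [186.     218.       0.6944  -0.0107   0.012 ]
 [208.     262.       0.7017   0.126    0.012 ]]
scene brown (77.67082214355469, 195.4466094970703) 4419.5 
 [[ 83.     147.       0.8407  -0.4079   0.012 ]
 [ 46.     1
[... 1599 characters left out ...]
7.0, 7.0) 1149.5 
 [[103.       0.      -0.2416   1.9766   0.012 ]
 [108.      14.      -0.1468   1.6704   0.012 ]
 [251.       8.       0.6708   1.6612   0.012 ]
 [251.       0.       0.6839   1.829    0.012 ]
 [187.       5.       0.2946   1.7816   0.012 ]
 [156.       0.       0.0947   1.9229   0.012 ]
 [108.       9.      -0.1678   1.7711   0.012 ]
 [108.       0.      -0.2096   1.9715   0.012 ]]
side brown (132.5, 45.5) 5693.5 
 29
dialc [ 0.577  -0.3424  0.036 ]
housNL [ 0.5104 -0.3804  0.03  ]
housNR [ 0.6262 -0.3963  0.03  ]
panTL [ 0.5586 -0.2042  0.062 ]
panBL [ 0.5509 -0.2521  0.062 ]
panBR [ 0.6338 -0.2642  0.062 ]
cheekL [ 0.5585 -0.205   0.08  ]
cheekR [ 0.6425 -0.22    0.08  ]
```

The dish meant is the blue one inside the white trough (scene (270,283), side (274,153)). The pink one at scene (293,357) is a look-alike, and the grey and red rusks at scene (247,178) and (212,190) are decoys. I'll move over the trough for a wrist view.

```bash
python3 -m jog '-0.98 -0.26 0 0 0; -0.98 -0.26 0 0 0; -0.98 -0.26 0 0 0; -0.98 -0.26 0 0 0; -0.98 -0.26 0 0 0'; python3 -m jog '-0.98 -0.26 0 0 0; -0.98 -0.26 0 0 0; -0.98 -0.26 0 0 0; -0.98 -0.26 0 0 0; -0.98 -0.26 0 0 0'; python3 -m jog '-0.98 -0.26 0 0 0; 0 0 0 0.22 0; 0 0 0 0.22 0; 0 0 0 0.22 0; 0 0 0 0.22 0';python3 -m jog '0 0 0 0.22 0; 0 0 0 0.22 0; 0 0 0 0.22 0; 0 0 0 0.15 0; 0 0 0 0 0'
python3 - <<'E'
from h import *
s=manip.sense();print(s['tcp_pos'],s['tool_rot'])
d=view("wrist");cv2.imwrite("pics/w1.png",d['color'])
E
```

```text
clock: 1.02
tcp_pos: [0.3516, 0.4145, 0.2016]
tool_rot: [[-0.973, 0.231, 0.0], [0.231, 0.973, 0.001], [-0.0, 0.001, -1.0]]
force: [-0.9, -0.4, -0.4]
gripper_width: 0.0849
clock: 1.65
tcp_pos: [0.5751, 0.2948, 0.2015]
tool_rot: [[-0.973, 0.231, 0.0], [0.231, 0.973, 0.0], [-0.0, 0.0, -1.0]]
force: [-0.8, 1.5, 0.3]
gripper_width: 0.0857
clock: 2.28
tcp_pos: [0.6185, 0.2716, 0.2012]
tool_rot: [[-0.598, 0.802, -0.0], [0.802, 0.598, -0.0], [0.0, -0.0, -1.0]]
force: [-1.0, 0.3, -0.0]
gripper_width: 0.0853
clock: 2.9
tcp_pos: [0.6184, 0.2717, 0.2013]
tool_rot: [[-0.012, 1.0, -0.0], [1.0, 0.012, -0.0], [-0.0, -0.0, -1.0]]
force: [-0.5, -0.1, -0.2]
gripper_width: 0.0855
[0.6184 0.2717 0.2013] [[-0.0121  0.9999 -0.0001]
 [ 0.9999  0.0121 -0.    ]
 [-0.     -0.0001 -1.    ]]
```

View pics/w1.png

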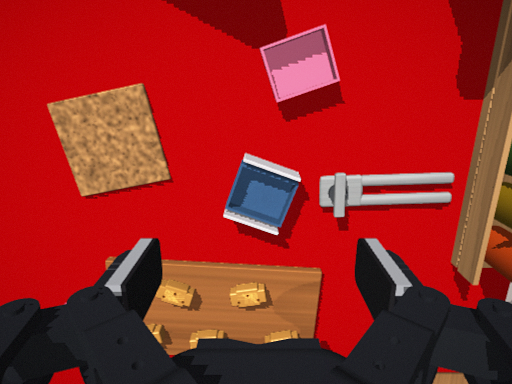

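```bash
python3 - <<'E'
from h import *
d=view("wrist");H=hsv(d)
crop(d,210,140,320,250,5,"w1c.png")
white=(H[...,1]<70)&(H[...,2]>140)
for c in blobs(white,60):
    r=cv2.minAreaRect(c)
    if 200<r[0][0]<320 and 140<r[0][1]<250:
        b=cv2.boxPoints(r);print("white",b,cast(d,b,0.03))
blue=(H[...,0]>95)&(H[...,0]<130)&(H[...,1]>70)
for c in blobs(blue,200):
    r=cv2.minAreaRect(c);b=cv2.boxPoints(r);W=cast(d,b,0.023);print("blue",r,"\n",W,W.mean(0));
    e=W[1]-W[0];f=W[2]-W[1];print(np.linalg.norm(e),np.degrees(np.arctan2(e[1],e[0])),np.linalg.norm(f),np.degrees(np.arctan2(f[1],f[0])))
cork=(H[...,0]>10)&(H[...,0]<24)&(H[...,1]>60)&(H[...,2]>70)
for c in blobs(cork,4000):
    r=cv2.minAreaRect(c);b=cv2.boxPoints(r);W=cast(d,b,0.005);print("cork",r,W,W.mean(0))
E
```

```text
white [[222.1624 216.3713]
 [224.9268 208.2907]
 [279.4178 226.9324]
 [276.6534 235.013 ]] [[0.5791 0.2019 0.03  ]
 [0.5824 0.2116 0.03  ]
 [0.6437 0.1899 0.03  ]
 [0.6408 0.1798 0.03  ]]
white [[241.8686 160.8613]
 [244.9051 152.5109]
 [302.7153 173.5328]
 [299.6788 181.8832]] [[0.6013 0.2658 0.03  ]
 [0.6045 0.2749 0.03  ]
 [0.6668 0.2527 0.03  ]
 [0.664  0.2433 0.03  ]]
blue ((261.04559326171875, 194.73995971679688), (60.68386459350586, 50.949588775634766), 21.250507354736328) 
 [[0.5801 0.2098 0.023 ]
 [0.6011 0.2652 0.023 ]
 [0.6637 0.2411 0.023 ]
 [0.6451 0.1835 0.023 ]] [0.6225 0.2249 0.023 ]
0.059199170271024504 69.21338661768858 0.06707545604463705 -21.073263733890915
cork ((231.21090698242188, 310.42950439453125), (175.22254943847656, 93.91435241699219), 3.130244731903076) [[ 0.461  -0.012   0.005 ]
 [ 0.4803  0.1331  0.005 ]
 [ 0.7001  0.1224  0.005 ]
 [ 0.7029 -0.0252  0.005 ]] [0.5861 0.0546 0.005 ]
cork ((108.86479187011719, 140.89358520507812), (105.7199935913086, 97.31999969482422), 73.73979187011719) [[0.3885 0.321  0.005 ]
 [0.4927 0.3505 0.005 ]
 [0.5171 0.2387 0.005 ]
 [0.4037 0.2035 0.005 ]] [0.4505 0.2784 0.005 ]
cork ((501.5, 144.0), (53.14747619628906, 286.1334533691406), 11.30993366241455) [[0.862  0.109  0.005 ]
 [0.8614 0.4293 0.005 ]
 [0.9159 0.4206 0.005 ]
 [0.9319 0.0946 0.005 ]] [0.8928 0.2634 0.005 ]
```

View pics/w1c.png

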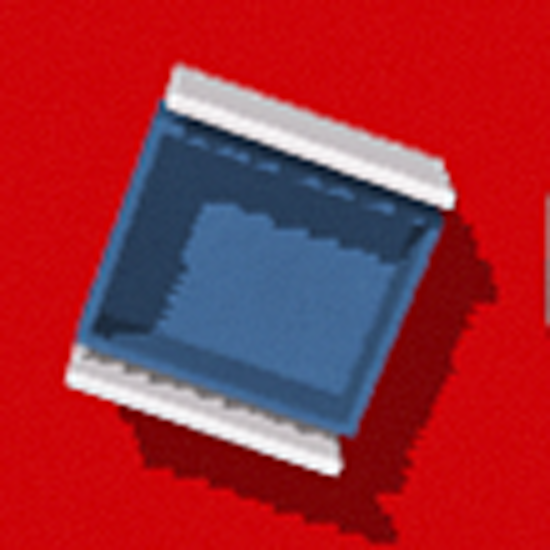

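```bash
python3 -m jog '0 0 0 0.228 0; 0 0 0 0.228 0; -0.82 0.38 0.5 0 0; 0 0 0.8 0 0; 0 0 0.8 0 0'; python3 -m jog '0 0 0.5 0 0; 0 0 0 0 0'
python3 - <<'E'
from h import *
s=manip.sense();print(s['tcp_pos'],s['tool_rot'])
d=view("wrist");cv2.imwrite("pics/w2.png",d['color'])
d=view("side");crop(d,220,90,340,210,5,"s2.png")
E
```

```text
clock: 3.62
tcp_pos: [0.6227, 0.2261, 0.0959]
tool_rot: [[0.34, 0.94, 0.001], [0.94, -0.34, 0.001], [0.001, 0.001, -1.0]]
force: [0.5, -0.5, -0.1]
gripper_width: 0.0855
clock: 3.88
tcp_pos: [0.6202, 0.2261, 0.0681]
tool_rot: [[0.34, 0.941, -0.006], [0.941, -0.34, -0.002], [-0.004, -0.005, -1.0]]
force: [0.5, -0.5, 0.6]
gripper_width: 0.0855
[0.6202 0.2261 0.0681] [[ 0.3396  0.9405 -0.0063]
 [ 0.9406 -0.3396 -0.0016]
 [-0.0036 -0.0053 -1.    ]]
```

View pics/w2.png

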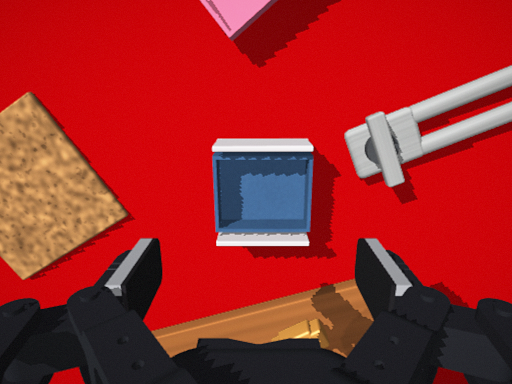

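View pics/s2.png

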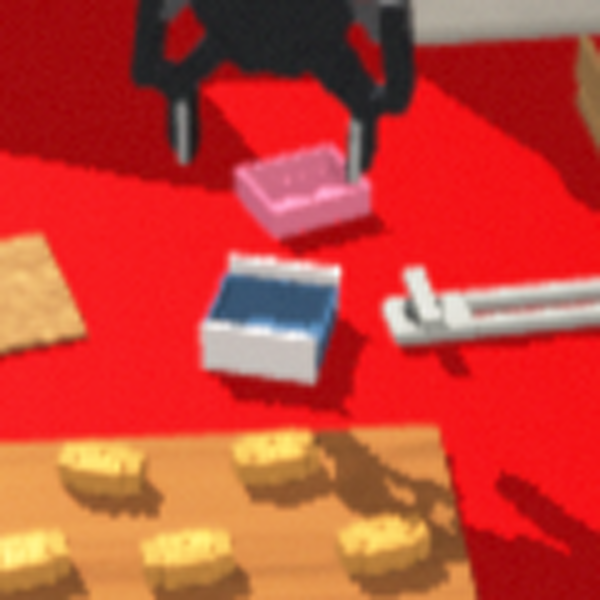

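```bash
cat > dish.py <<'E'
from h import *
def dish(d,z,x0=0,x1=512,y0=0,y1=384):
    H=hsv(d);blue=(H[...,0]>95)&(H[...,0]<130)&(H[...,1]>70);m=np.zeros_like(blue);m[y0:y1,x0:x1]=1;blue&=m
    c=max(blobs(blue,100),key=cv2.contourArea);b=cv2.boxPoints(cv2.minAreaRect(c));W=cast(d,b,z);e=W[1]-W[0];f=W[2]-W[1]
    return W.mean(0),[(np.linalg.norm(v).round(4),np.degrees(np.arctan2(v[1],v[0])).round(1)) for v in(e,f)]
E
python3 - <<'E'
from dish import *
s=manip.sense();print(s['tcp_pos'],s['tool_rot'])
d=view("wrist");print(dish(d,.023))
b=proj(d,s['tcp_pos']);print("tcp px wrist",b)
d=view("side");print("tcp px side",proj(d,s['tcp_pos']),proj(d,[.6225,.2265,.023]))
E
```

```text
[0.6228 0.2268 0.0724] [[ 0.3399  0.9405  0.0012]
 [ 0.9405 -0.3399  0.0004]
 [ 0.0008  0.001  -1.    ]]
(array([0.6229, 0.2256, 0.023 ]), [(np.float64(0.0661), np.float64(-19.9)), (np.float64(0.0581), np.float64(-107.5))])
tcp px wrist [[257.7833 219.4312]]
tcp px side [[273.1707 134.9704]] [[272.95   149.5677]]
```

```bash
python3 -m jog '0 0 0.5 0 0; 0 0 0.5 0 0; 0 0 0.4 0 0; 0 0 0 0 0' 30; python3 -m jog '0 0 0 0 0.3; 0 0 0 0 0.5;0 0 0 0 0.5; 0 0 0 0 0.5'
python3 - <<'E'
from h import *
d=view("side");crop(d,220,90,340,210,5,"s3.png")
E
```

```text
clock: 4.58
tcp_pos: [0.6213, 0.2264, -0.0]
tool_rot: [[0.34, 0.94, -0.003], [0.94, -0.34, -0.001], [-0.002, -0.002, -1.0]]
force: [-0.8, -0.8, -0.5]
gripper_width: 0.0854
clock: 5.08
tcp_pos: [0.6225, 0.2268, 0.002]
tool_rot: [[0.341, 0.94, 0.001], [0.94, -0.341, 0.0], [0.001, 0.001, -1.0]]
force: [0.1, 1.3, -0.4]
gripper_width: 0.0423
```

View pics/s3.png

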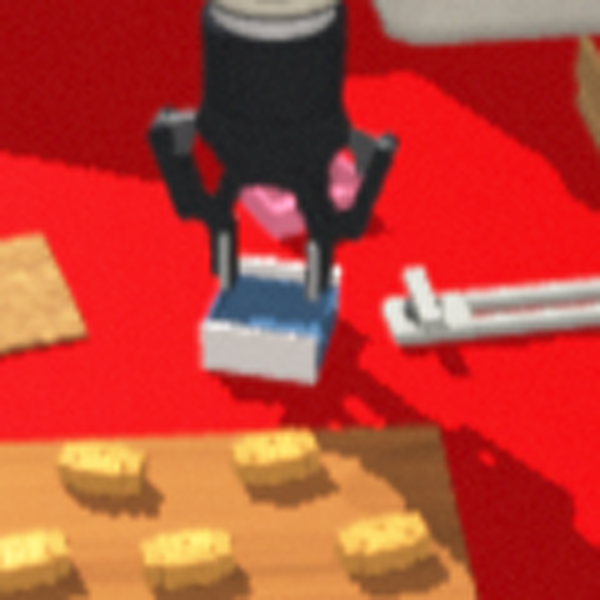

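```bash
python3 - <<'E'
from h import *
s=manip.sense();p=s['tcp_pos'];y=s['tool_rot'][:,1];print(p,s['gripper_width'],s['force'])
d=view("side")
for z in (0.005,.02,.03,.04):
    q=np.array([p+y*.021,p-y*.021]);q[:,2]=z;print(z,((proj(d,q)-[220,90])*5).round())
d=view("wrist");cv2.imwrite("pics/w3.png",d['color'])
d=view("scene");crop(d,220,230,340,330,5,"c3.png")
E
```

```text
[0.6224 0.2267 0.0018] 0.04270586948860857 [-0.0196  0.3164 -1.0355]
0.005 [[300. 328.]
 [229. 318.]]
0.02 [[300. 307.]
 [229. 297.]]
0.03 [[301. 292.]
 [229. 283.]]
0.04 [[301. 278.]
 [229. 268.]]
```

View pics/w3.png

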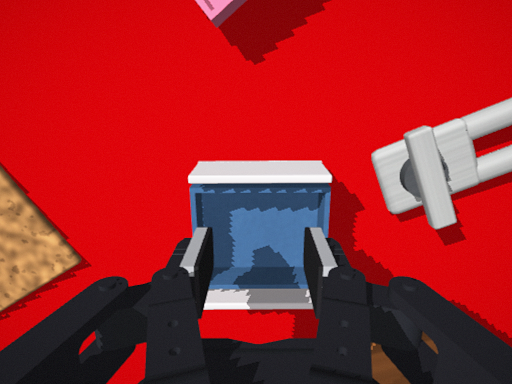

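View pics/c3.png

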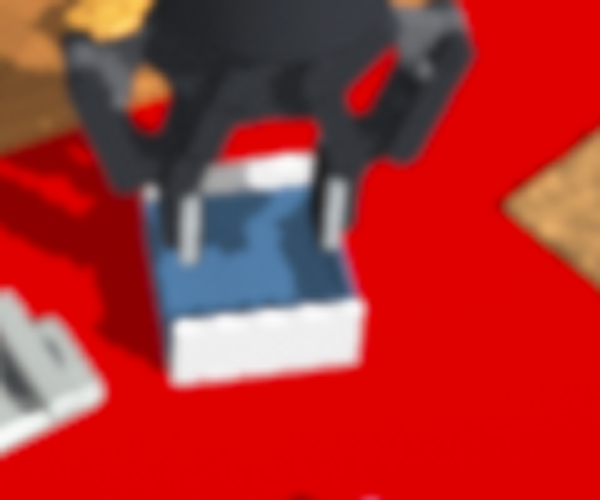

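```bash
python3 -m jog '0 0 0 0 0; 0 0 0 0 0; 0 0 0 0 0; 0 0 0.2 0 0; 0 0 0 0 0'; python3 - <<'E'
from h import *
d=view("side");crop(d,220,90,340,210,5,"s4.png")
d=view("scene");crop(d,220,230,340,330,5,"c4.png")
E
```

```text
clock: 5.9
tcp_pos: [0.621, 0.2264, -0.0104]
tool_rot: [[0.34, 0.94, -0.003], [0.94, -0.34, -0.001], [-0.002, -0.003, -1.0]]
force: [-0.7, 0.3, -0.3]
gripper_width: 0.0855
```

View pics/s4.png

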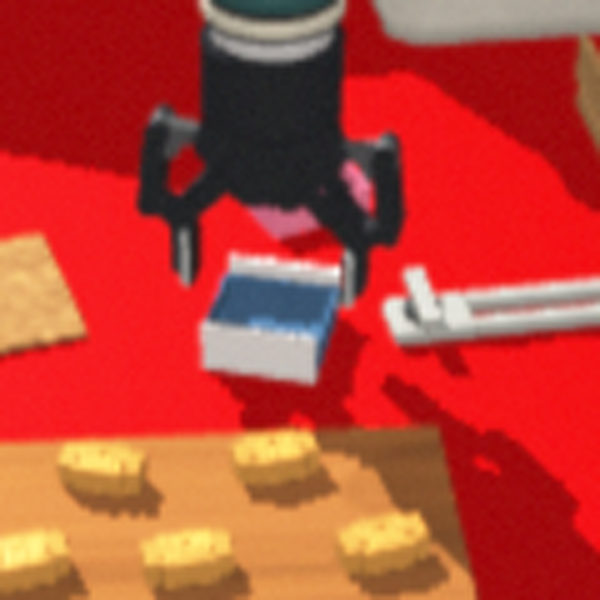

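View pics/c4.png

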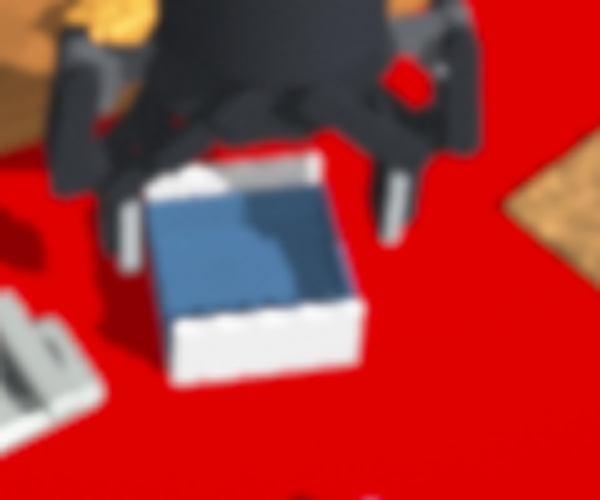

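```bash
python3 - <<'E'
from h import *
a=view("side");b=view("scene");s=manip.sense()
P=lambda d:d['K']@np.c_[d['R'],d['t']]
for u,v in [((257.4,146.4),(299,278.4)),((290,150.4),(246,284.4))]:
    X=cv2.triangulatePoints(P(a),P(b),np.array(u),np.array(v)).ravel();X=X[:3]/X[3];print(X,X-s['tcp_pos'],(X-s['tcp_pos'])@s['tool_rot'])
E
```

```text
[0.5771 0.2478 0.0241] [-0.0452  0.0212  0.0327] [ 0.0045 -0.0497 -0.0327]
[0.6681 0.2154 0.0247] [ 0.0458 -0.0113  0.0333] [ 0.0049  0.0469 -0.0333]
```

```bash
python3 -m jog '0 0 0.15 0 0; 0 0 0.13 0 0; 0 0 0 0 0'; python3 -m jog '0 0 0 0 0.1; 0 0 0 0 0.2;0 0 0 0 0.3; 0 0 0 0 0.3; 0 0 0 0 0.3' 35
python3 - <<'E'
from h import *
print(manip.sense()['force'])
d=view("side");crop(d,220,90,340,210,5,"s5.png")
E
```

```text
clock: 6.48
tcp_pos: [0.6214, 0.2264, -0.0239]
tool_rot: [[0.341, 0.94, -0.002], [0.94, -0.341, -0.001], [-0.001, -0.002, -1.0]]
force: [0.3, -0.1, -0.0]
gripper_width: 0.0853
clock: 7.1
tcp_pos: [0.6229, 0.2268, -0.0218]
tool_rot: [[0.341, 0.94, 0.001], [0.94, -0.341, 0.0], [0.001, 0.001, -1.0]]
force: [0.3, -0.2, 2.7]
gripper_width: 0.0672
[ 0.308  -0.1913  2.6899]
```

View pics/s5.png

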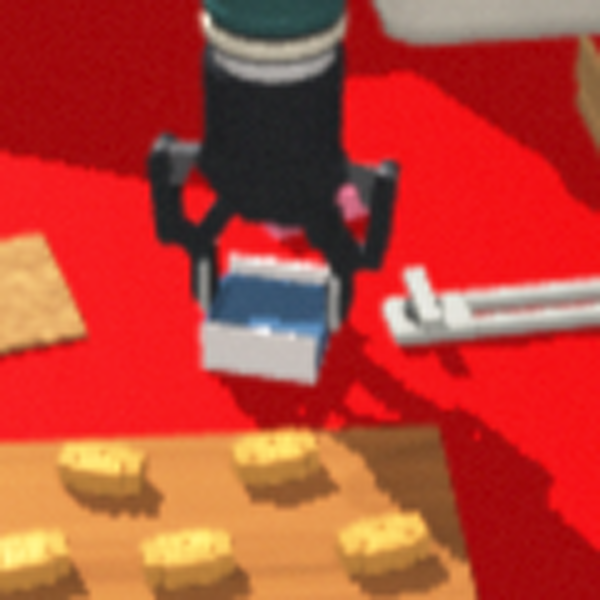

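```bash
python3 -m jog '0 0 -0.2 0 0.6; 0 0 -0.4 0 0.6; 0 0 -0.6 0 0.6; -0.06 -0.87 0 0 0.6; -0.06 -0.87 0 0 0.6'; python3 -m jog '-0.06 -0.87 0 0 0.6; -0.06 -0.87 0 0 0.6; 0 0 0 0 0.6; 0 0 0 0 0.6'
python3 - <<'E'
from h import *
d=view("side");crop(d,160,70,300,190,5,"s6.png")
E
```

```text
clock: 7.78
tcp_pos: [0.5385, 0.251, 0.0394]
tool_rot: [[0.341, 0.94, 0.002], [0.94, -0.341, 0.001], [0.002, 0.002, -1.0]]
force: [-0.4, 0.7, -0.4]
gripper_width: 0.067
clock: 8.28
tcp_pos: [0.4556, 0.2749, 0.0387]
tool_rot: [[0.34, 0.94, 0.003], [0.94, -0.34, 0.001], [0.002, 0.002, -1.0]]
force: [0.4, -0.0, -0.8]
gripper_width: 0.0669
```

View pics/s6.png

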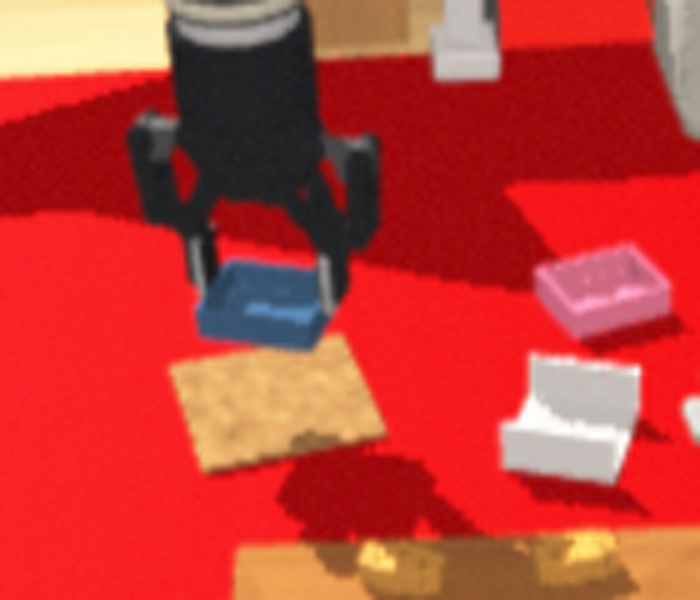

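The dish is held level above the cork. I'll lower it and release.

```bash
python3 -m jog '0 0 0.5 0 0.6; 0 0 0.4 0 0.6; 0 0 0.16 0 0.6; 0 0 0.1 0 0.6; 0 0 0 0 0.6'; python3 -m jog '0 0 0 0 0; 0 0 0 0 0; 0 0 0 0 0; 0 0 -0.5 0 0; 0 0 -1 0 0'
python3 -m jog '0 0 -0.6 -0.22 0; 0 0 0 -0.22 0; 0 0 0 -0.22 0; 0 0 0 -0.22 0; 0 0 0 -0.22 0';python3 -m jog '0 0 0 -0.22 0; 0 0 0 -0.22 0; 0 0 0 -0.22 0; 0 0 0 -0.22 0; 0 0 0 0 0'
python3 - <<'E'
from dish import *
d=view("wrist");cv2.imwrite("pics/w7.png",d['color']);print(dish(d,.025))
E
```

```text
clock: 8.95
tcp_pos: [0.4558, 0.2749, -0.0196]
tool_rot: [[0.341, 0.94, 0.002], [0.94, -0.341, 0.001], [0.001, 0.001, -1.0]]
force: [-0.2, -1.0, -0.3]
gripper_width: 0.0667
clock: 9.57
tcp_pos: [0.4524, 0.2736, 0.0525]
tool_rot: [[0.34, 0.94, -0.006], [0.94, -0.34, -0.003], [-0.005, -0.005, -1.0]]
force: [1.1, 0.2, 0.9]
gripper_width: 0.0854
clock: 10.2
tcp_pos: [0.4545, 0.2747, 0.0845]
tool_rot: [[-0.499, 0.867, 0.0], [0.867, 0.499, 0.0], [0.0, 0.0, -1.0]]
force: [-0.0, 0.3, -0.2]
gripper_width: 0.0854
clock: 10.82
tcp_pos: [0.4546, 0.2746, 0.0844]
tool_rot: [[-0.934, 0.357, 0.0], [0.357, 0.934, 0.0], [-0.0, 0.0, -1.0]]
force: [0.1, 0.1, 0.3]
gripper_width: 0.0852
(array([0.4531, 0.2725, 0.025 ]), [(np.float64(0.0543), np.float64(70.1)), (np.float64(0.0705), np.float64(-18.2))])
```

View pics/w7.png

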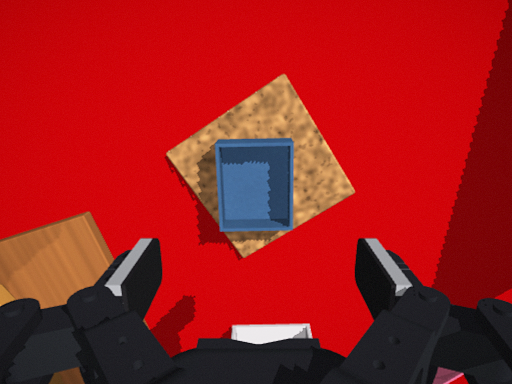

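```bash
python3 -m jog '0 0 0.8 -0.02 0; 0 0 0.7 0 0; 0 0 0.4 0 0; 0 0 0.15 0 0; 0 0 0 0 0'; python3 -m jog '0 0 0 0 0.15; 0 0 0 0 0.3; 0 0 0 0 0.4; 0 0 0 0 0.6;0 0 0 0 0.6' 35
python3 - <<'E'
from h import *
print(manip.sense()['tcp_pos'],manip.sense()['q'])
d=view("side");crop(d,160,70,300,190,5,"s8.png")
E
```

```text
clock: 11.5
tcp_pos: [0.4546, 0.2747, -0.0181]
tool_rot: [[-0.94, 0.341, -0.0], [0.341, 0.94, -0.0], [0.0, -0.0, -1.0]]
force: [0.3, -0.9, -0.1]
gripper_width: 0.0852
clock: 12.12
tcp_pos: [0.4556, 0.2751, -0.0167]
tool_rot: [[-0.94, 0.341, 0.002], [0.341, 0.94, 0.001], [-0.002, 0.002, -1.0]]
force: [-0.7, 0.3, 5.1]
gripper_width: 0.0548
[ 0.4556  0.2751 -0.0167] [ 25.0219  11.1539  97.4819   0.0034  71.2145 -45.0671]
```

View pics/s8.png

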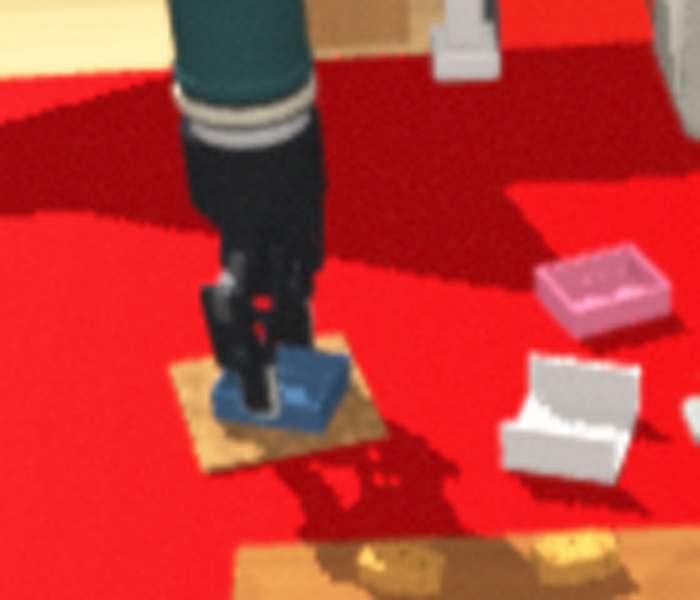

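```bash
python3 -m jog '0 0 -0.3 0 0.7; 0 0 -0.7 0 0.7; 0 0 -0.9 0 0.7; 0 0 -0.9 0 0.7; -0.3 -0.3 0 0 0.7' 40; python3 -m jog '-0.7 -0.72 0 0 0.7; -0.7 -0.72 0 0 0.7; -0.7 -0.72 0 0 0.7; -0.7 -0.72 0 0 0.7; -0.7 -0.72 0 0 0.7'; python3 -m jog '-0.7 -0.72 0 0 0.7; -0.7 -0.72 0 0 0.7; -0.7 -0.72 0 0 0.7; -0.7 -0.72 0 0 0.7; -0.7 -0.7 0 0 0.7'; python3 -m jog '-0.7 -0.6 0 0 0.7; -0.2 -0.2 0 0 0.7; 0 0 0 -0.12 0.7; 0 0 0 -0.12 0.7; 0 0 0 0 0.7'
python3 - <<'E'
from h import *
print(manip.sense()['tcp_pos'],manip.sense()['q'])
d=view("wrist");cv2.imwrite("pics/w9.png",d['color'])
d=view("side");crop(d,200,170,360,384,3.5,"s9.png")
E
```

```text
clock: 12.8
tcp_pos: [0.4659, 0.2573, 0.1277]
tool_rot: [[-0.941, 0.338, 0.009], [0.338, 0.941, 0.004], [-0.007, 0.007, -1.0]]
force: [-0.5, 0.4, -0.8]
gripper_width: 0.0546
clock: 13.42
tcp_pos: [0.567, 0.0251, 0.1221]
tool_rot: [[-0.94, 0.341, -0.0], [0.341, 0.94, 0.0], [0.0, 0.0, -1.0]]
force: [-0.0, 0.1, -0.7]
gripper_width: 0.0549
clock: 14.05
tcp_pos: [0.6706, -0.2027, 0.1218]
tool_rot: [[-0.94, 0.341, -0.001], [0.341, 0.94, 0.001], [0.001, 0.0, -1.0]]
force: [-0.3, 0.5, -0.7]
gripper_width: 0.0545
clock: 14.68
tcp_pos: [0.6988, -0.2533, 0.1219]
tool_rot: [[-0.987, 0.159, -0.001], [0.159, 0.987, 0.001], [0.001, 0.001, -1.0]]
force: [1.0, 1.1, -1.1]
gripper_width: 0.0545
[ 0.6988 -0.2533  0.1219] [ -24.305    31.5627   53.6407    0.0247   94.8507 -105.1722]
```

View pics/w9.png

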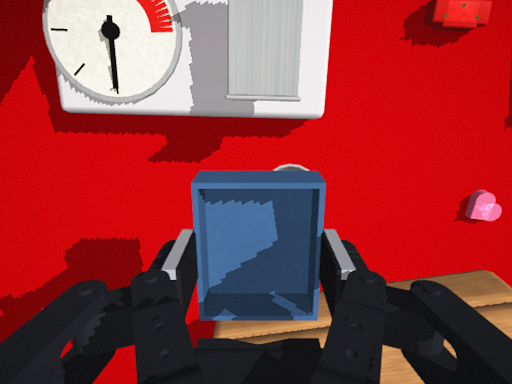

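View pics/s9.png

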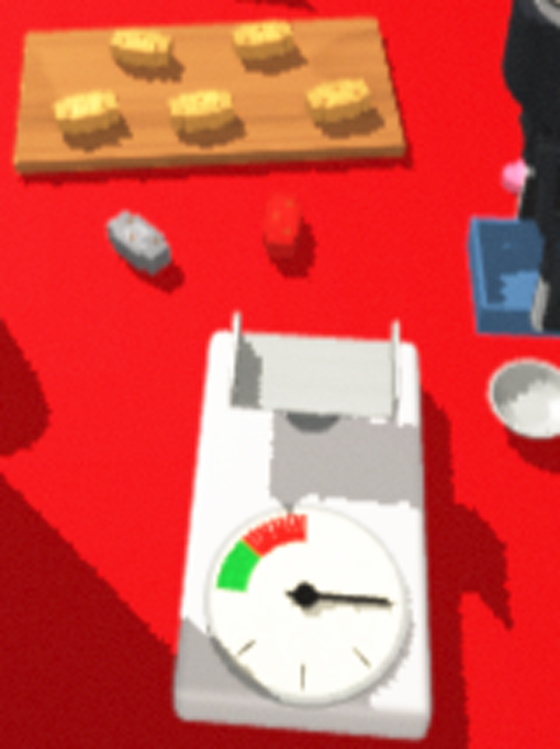

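```bash
python3 - <<'E'
from h import *
d=view("wrist");crop(d,30,0,350,130,2.5,"w9c.png")
s=view("side");crop(s,255,255,325,300,10,"s9c.png")
E
```

```text
(no output)
```

View pics/w9c.png

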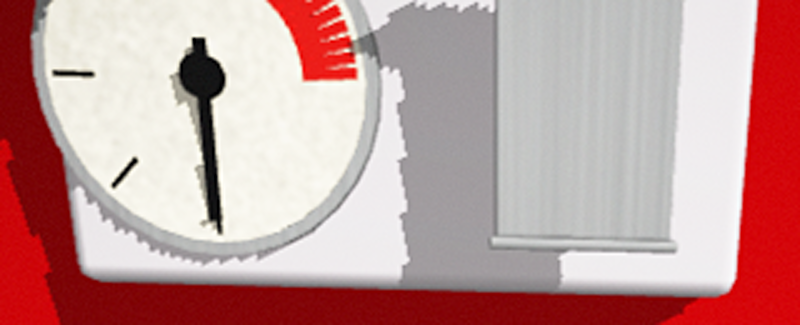

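View pics/s9c.png

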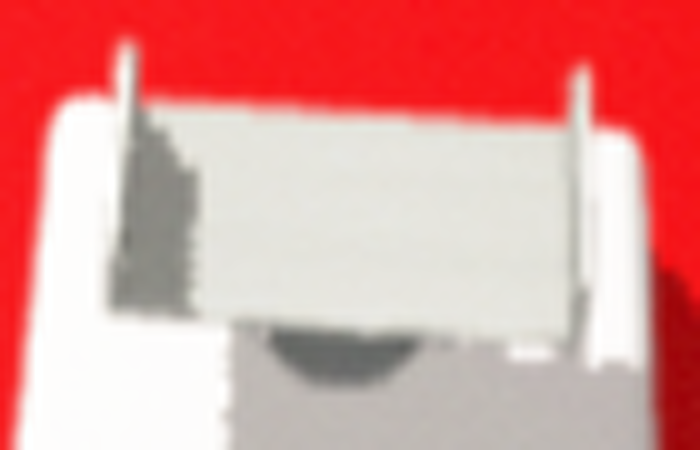

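```bash
python3 - <<'E'
from h import *
d=view("wrist");T=manip.sense()['tool_rot']
A=cast(d,[(226,96),(300.8,99)],.08);print("cheek top",A,np.linalg.norm(A[0]-A[1]),np.degrees(np.arctan2(*(A[1]-A[0])[1::-1])))
B=cast(d,[(62,111),(322,117)],.03);print("hous",B,np.linalg.norm(B[0]-B[1]),np.degrees(np.arctan2(*(B[1]-B[0])[1::-1])))
C=cast(d,[(110.8,30),(117.5,91)],.037);print("dial",C,np.degrees(np.arctan2(*(C[1]-C[0])[1::-1])))
print("tool x yaw",np.degrees(np.arctan2(T[1,0],T[0,0])))
s=view("side")
q=lambda u,z:cast(s,[255+u[0]/10,255+u[1]/10],z)[0]
print(q((126,45),.08),q((582,68),.08),q((110,310),.062),q((575,340),.062))
E
```

```text
cheek top [[ 0.6314 -0.2629  0.08  ]
 [ 0.6407 -0.2168  0.08  ]] 0.04702675585077606 78.63585769640531
hous [[ 0.6231 -0.3969  0.03  ]
 [ 0.6601 -0.1961  0.03  ]] 0.2041568289877795 79.56117160794088
dial [[ 0.5743 -0.3399  0.037 ]
 [ 0.6157 -0.3469  0.037 ]] -9.569721126173052
tool x yaw 170.8733890239785
[ 0.5587 -0.205   0.08  ] [ 0.6429 -0.2196  0.08  ] [ 0.5506 -0.2505  0.062 ] [ 0.6335 -0.2657  0.062 ]
```

```bash
python3 - <<'E'
from dish import *
d=view("wrist");s=manip.sense();p=s['tcp_pos'];T=s['tool_rot']
# rim corners by hand from w9: outer rim
R=cast(d,[(192,182),(326,182),(319,320),(199,320)],p[2]+.0417);print(((R-p)@T),np.linalg.norm(R[0]-R[1]),np.linalg.norm(R[1]-R[2]))
crop(d,150,150,360,340,3.5,"w9d.png")
E
```

```text
[[ 0.0339 -0.0268 -0.0417]
 [ 0.0339  0.0283 -0.0417]
 [-0.0337  0.0289 -0.0417]
 [-0.0337 -0.0274 -0.0417]] 0.055096688485699485 0.0675957337323975
```

View pics/w9d.png

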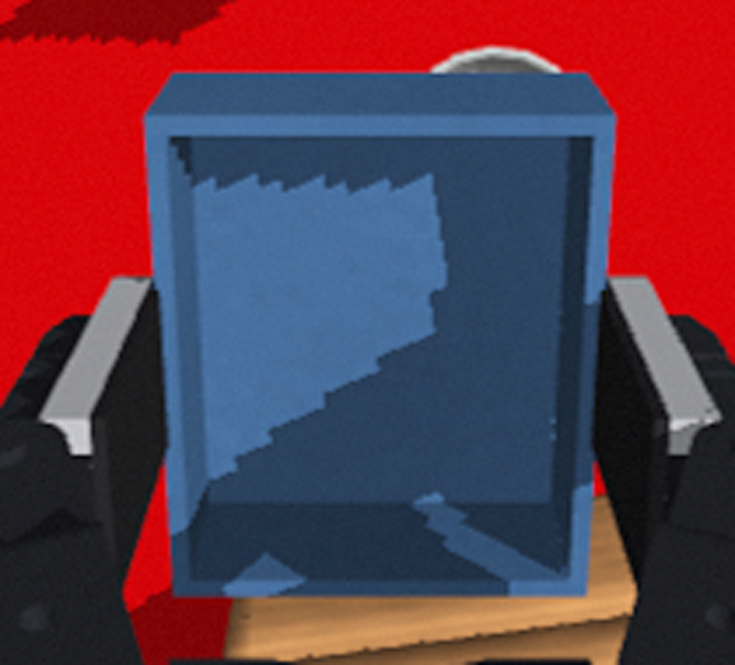

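```bash
python3 -m jog '0.7 0 0 0.02 0.7; 0.7 0 0 0 0.7; 0.71 0.06 0 0 0.7; 0 0 0.4 0 0.7; 0 0 0.4 0 0.7'; python3 -m jog '0 0 0.3 0 0.7; 0 0 0.1 0 0.7; 0 0 0 0 0.7'
python3 - <<'E'
from h import *
s=manip.sense();p=s['tcp_pos'];print(p)
d=view("wrist");cv2.imwrite("pics/w10.png",d['color'])
d=view("side");crop(d,235,215,345,384,3.5,"s10.png")
E
```

```text
clock: 15.65
tcp_pos: [0.5961, -0.2336, 0.0811]
tool_rot: [[-0.985, 0.174, 0.001], [0.174, 0.985, -0.0], [-0.001, -0.0, -1.0]]
force: [0.5, -0.1, -1.5]
gripper_width: 0.0543
clock: 16.02
tcp_pos: [0.5957, -0.2334, 0.061]
tool_rot: [[-0.985, 0.174, -0.001], [0.174, 0.985, 0.001], [0.001, 0.0, -1.0]]
force: [-0.7, 0.4, -0.4]
gripper_width: 0.0546
[ 0.5957 -0.2334  0.061 ]
```

View pics/w10.png

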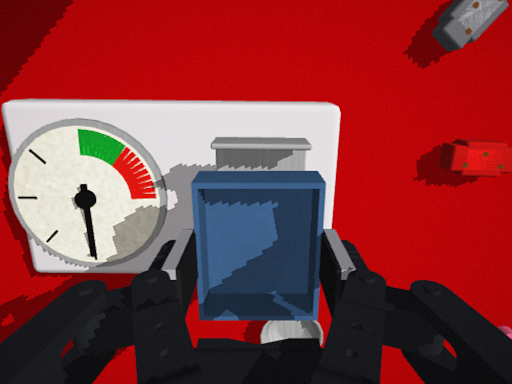

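View pics/s10.png

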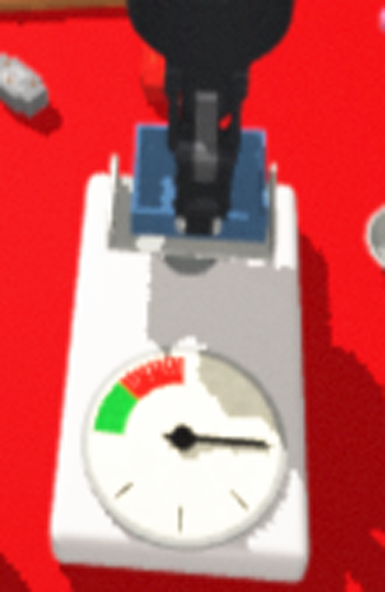

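```bash
python3 - <<'E'
from h import *
d=view("wrist");s=manip.sense();p=s['tcp_pos'];T=s['tool_rot']
C=cast(d,[(211,144),(311,144)],.08);print(C,((C-p)@T))
C=cast(d,[(84,200)],.038);print(C,((C-p)@T))
d=view("side")
q=lambda u,v,z:cast(d,[235+u/3.5,215+v/3.5],z)[0]
# dish rim corners & cheek tops
print(q(137,125,.103),q(265,128,.103),q(115,157,.08),q(274,167,.08))
print(p)
E
```

```text
[[ 0.5478 -0.2474  0.08  ]
 [ 0.556  -0.201   0.08  ]] [[ 0.0454 -0.0219 -0.0173]
 [ 0.0454  0.0252 -0.0173]]
[[ 0.575  -0.3413  0.038 ]] [[ 0.0024 -0.1095  0.0248]]
[ 0.5711 -0.2039  0.103 ] [ 0.6377 -0.2133  0.103 ] [ 0.5591 -0.2059  0.08  ] [ 0.6426 -0.2217  0.08  ]
[ 0.5964 -0.2338  0.0628]
```

```bash
python3 -m jog '0.05 0.02 0.15 0 0.7; 0 0 0.12 0 0.7; 0 0 0.1 0 0.7; 0 0 0.1 0 0.7; 0 0 0.05 0 0.7'
python3 - <<'E'
from h import *
s=manip.sense();p=s['tcp_pos'];print(p,s['force'])
d=view("side");crop(d,235,215,345,384,3.5,"s11.png")
E
```

```text
clock: 16.85
tcp_pos: [0.5932, -0.232, 0.0354]
tool_rot: [[-0.985, 0.174, -0.0], [0.174, 0.985, 0.0], [0.0, 0.0, -1.0]]
force: [0.4, 0.4, 0.3]
gripper_width: 0.0549
[ 0.5932 -0.232   0.0354] [0.3533 0.446  0.3421]
```

View pics/s11.png

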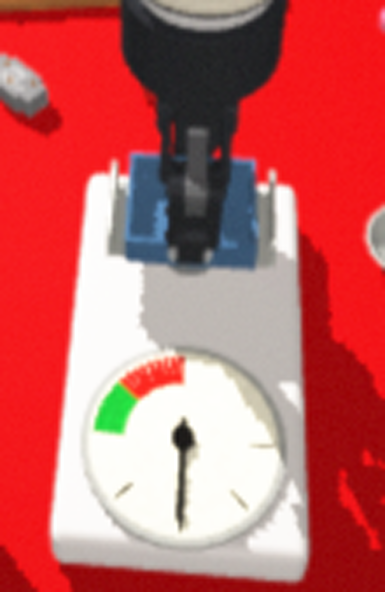

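```bash
python3 -m jog '0 0 0 0 0.25; 0 0 0 0 0.1; 0 0 0 0 0; 0 0 0 0 0; 0 0 -0.3 0 0'; python3 -m jog '0 0 -0.8 0 0; 0 0 -0.9 0 0; 0.5 0.5 0 0 0;0 0 0 0 0; 0 0 0 0 0'
python3 - <<'E'
from h import *
s=manip.sense();p=s['tcp_pos'];print(p,s['force'])
d=view("side");crop(d,235,215,345,384,3.5,"s12.png")
d=view("wrist");cv2.imwrite("pics/w12.png",d['color'])
E
```

```text
clock: 17.52
tcp_pos: [0.5922, -0.2315, 0.0497]
tool_rot: [[-0.985, 0.174, -0.003], [0.174, 0.985, 0.002], [0.004, 0.001, -1.0]]
force: [-0.3, 0.5, -1.1]
gripper_width: 0.0852
clock: 18.15
tcp_pos: [0.5733, -0.2034, 0.1365]
tool_rot: [[-0.985, 0.174, 0.001], [0.174, 0.985, -0.001], [-0.001, -0.001, -1.0]]
force: [-0.5, 0.3, -0.2]
gripper_width: 0.0852
[ 0.5733 -0.2034  0.1365] [-0.5098  0.285  -0.1526]
```

View pics/s12.png

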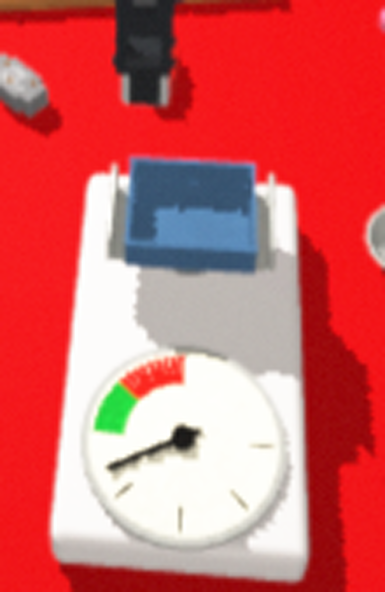

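View pics/w12.png

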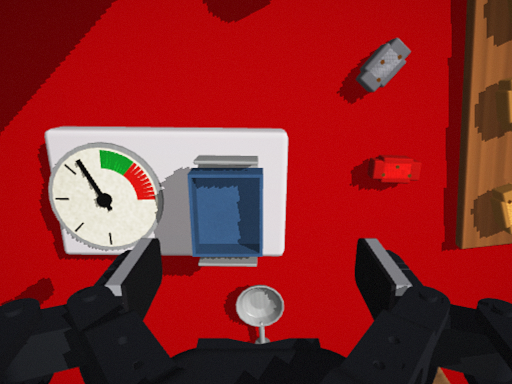

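```bash
cat > needle.py <<'E'
from h import *
def needle(n="side",ax=-10.0):
    d=view(n); c=np.array([0.575,-0.341,.037]);u=np.array([np.cos(np.radians(ax)),np.sin(np.radians(ax)),0]);v=np.array([u[1],-u[0],0]) # v: clockwise from above (-y of scale)
    g=cv2.cvtColor(d['color'],cv2.COLOR_BGR2GRAY);H=hsv(d)
    # pivot refine: darkest centroid near centre
    best=[]
    th=np.linspace(-.3,5,1061)
    for t in th:
        rr=np.linspace(.012,.036,25)[:,None];P=c+rr*(np.cos(t)*u+np.sin(t)*v)
        q=proj(d,P).astype(np.float32);best.append(cv2.remap(g,q[:,0].copy(),q[:,1].copy(),cv2.INTER_LINEAR).mean())
    best=cv2.GaussianBlur(np.array(best,np.float32)[:,None],(1,31),0).ravel();i=best.argmin();return th[i],best[i]
if __name__=="__main__":
    for n in("side","wrist"): 
        t,b=needle(n);print(n,"needle rad",t,"g",t/.0314,"dark",b)
E
python3 needle.py; python3 - <<'E'
from dish import *
for n,r in (("wrist",(170,300,150,280)),("side",(260,320,240,300))):
    d=view(n); print(n,dish(d,.074,*r))
for n in("wrist",):
    d=view(n);P=cast(d,[(105,200),(79,161)],.038);v=P[1]-P[0];print("hand needle",np.degrees(np.arctan2(v[1],v[0])),P)
    C=cast(d,[(196,157),(257,157),(198,265),(257,265)],.073);print("cheeks",C.mean(0),C)
E
```

```text
side needle rad 2.6250000000000004 g 83.59872611464971 dark 91.9684
wrist needle rad 2.7350000000000003 g 87.1019108280255 dark 15.91766
wrist (array([ 0.5908, -0.2323,  0.074 ]), [(np.float64(0.0546), np.float64(80.0)), (np.float64(0.0725), np.float64(-9.9))])
side (array([ 0.5952, -0.241 ,  0.074 ]), [(np.float64(0.0662), np.float64(80.7)), (np.float64(0.0713), np.float64(-10.0))])
hand needle -163.6166340378341 [[ 0.5733 -0.3378  0.038 ]
 [ 0.5363 -0.3487  0.038 ]]
cheeks [ 0.5909 -0.2304  0.073 ] [[ 0.5438 -0.2437  0.073 ]
 [ 0.5515 -0.2002  0.073 ]
 [ 0.63   -0.2621  0.073 ]
 [ 0.6383 -0.2156  0.073 ]]
```

```bash
python3 - <<'E'
from h import *
d=view("side")
for u in [(225,202),(257.5,201),(297,198.5),(241,183),(275,181.5)]: print(u,cast(d,u,.022)[0])
E
```

```text
(225, 202) [0.4796 0.0237 0.022 ]
(257.5, 201) [0.5588 0.0182 0.022 ]
(297, 198.5) [0.6561 0.0161 0.022 ]
(241, 183) [0.5225 0.0905 0.022 ]
(275, 181.5) [0.6106 0.0863 0.022 ]
```

```bash
python3 -m jog '0.05 0.9 0 0 0; 0.05 0.9 0 0 0; 0.05 0.9 0 0 0.3; 0.05 0.9 0 0 0.45; 0.05 0.9 0 0 0.45'; python3 -m jog '0 0 0 0 0.45; 0 0 0 0 0.45'
python3 - <<'E'
from h import *
s=manip.sense();p=s['tcp_pos'];print(p)
d=view("wrist");cv2.imwrite("pics/w13.png",d['color'])
H=hsv(d);m=(H[...,0]>17)&(H[...,0]<32)&(H[...,1]>100)&(H[...,2]>150)
m=cv2.morphologyEx(m.astype(np.uint8),cv2.MORPH_CLOSE,np.ones((5,5)))
for c in blobs(m,150):
    r=cv2.minAreaRect(c);W=cast(d,cv2.boxPoints(r),.028);e=W[1]-W[0];f=W[2]-W[1]
    print(np.round(r[0]),W.mean(0),[(np.linalg.norm(v).round(4),np.degrees(np.arctan2(v[1],v[0])).round(1)) for v in(e,f)])
E
```

```text
clock: 19.18
tcp_pos: [0.6, 0.022, 0.1359]
tool_rot: [[-0.985, 0.174, 0.0], [0.174, 0.985, 0.0], [-0.0, 0.0, -1.0]]
force: [0.9, 0.1, -0.1]
gripper_width: 0.0468
clock: 19.42
tcp_pos: [0.5999, 0.0202, 0.1358]
tool_rot: [[-0.985, 0.174, -0.0], [0.174, 0.985, -0.001], [0.0, -0.001, -1.0]]
force: [0.2, -0.4, -0.2]
gripper_width: 0.047
[0.5999 0.0202 0.1358]
[270. 223.] [0.6515 0.0227 0.028 ] [(np.float64(0.0215), np.float64(104.0)), (np.float64(0.0414), np.float64(12.1))]
[343. 164.] [0.6075 0.0942 0.028 ] [(np.float64(0.0209), np.float64(97.6)), (np.float64(0.0424), np.float64(11.0))]
[252. 118.] [0.5547 0.0235 0.028 ] [(np.float64(0.0211), np.float64(95.7)), (np.float64(0.0413), np.float64(6.8))]
[333.  54.] [0.5172 0.0956 0.028 ] [(np.float64(0.0409), np.float64(160.9)), (np.float64(0.0204), np.float64(69.7))]
[245.  18.] [0.4793 0.0311 0.028 ] [(np.float64(0.021), np.float64(96.5)), (np.float64(0.0325), np.float64(10.2))]
```

View pics/w13.png

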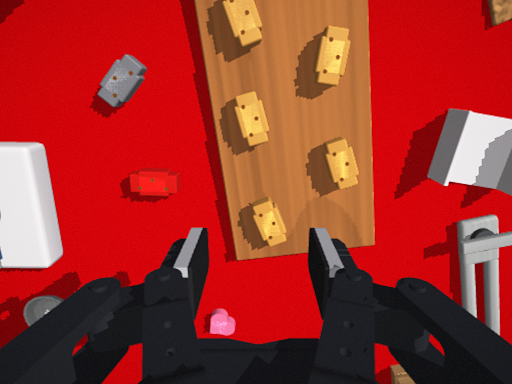

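The rusk to take is the light-brown one at wrist pixel (252,118). The grey (122,80) and red (153,184) ones are off the board and aren't meant.

```bash
python3 -m jog '0 0 0 -0.19 0.45; 0 0 0 -0.19 0.45; 0.89 0.17 0.4 0 0.45; 0 0 0.9 0 0.45; 0 0 0.8 0 0.45'; python3 -m jog '0 0 0 0 0.45; 0 0 0 0 0.45'
python3 - <<'E'
from h import *
s=manip.sense();p=s['tcp_pos'];print(p)
d=view("wrist");cv2.imwrite("pics/w14.png",d['color'])
d=view("side");crop(d,200,130,320,230,6,"s14.png")
E
```

```text
clock: 20.1
tcp_pos: [0.5544, 0.022, 0.0302]
tool_rot: [[-0.993, -0.121, 0.001], [-0.121, 0.993, -0.0], [-0.001, -0.0, -1.0]]
force: [-0.5, -0.6, -0.7]
gripper_width: 0.0469
clock: 20.35
tcp_pos: [0.5559, 0.0227, 0.0326]
tool_rot: [[-0.993, -0.122, 0.002], [-0.122, 0.993, -0.0], [-0.002, -0.0, -1.0]]
force: [0.1, 0.0, -0.4]
gripper_width: 0.0468
[0.5559 0.0227 0.0326]
```

View pics/w14.png

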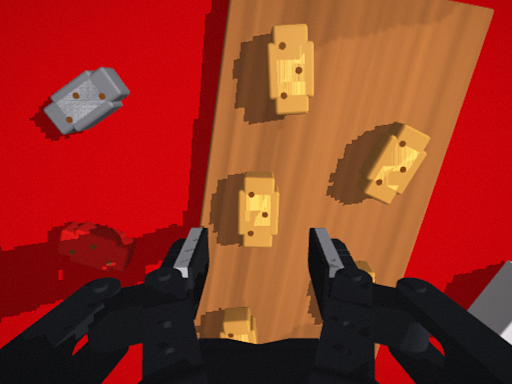

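View pics/s14.png

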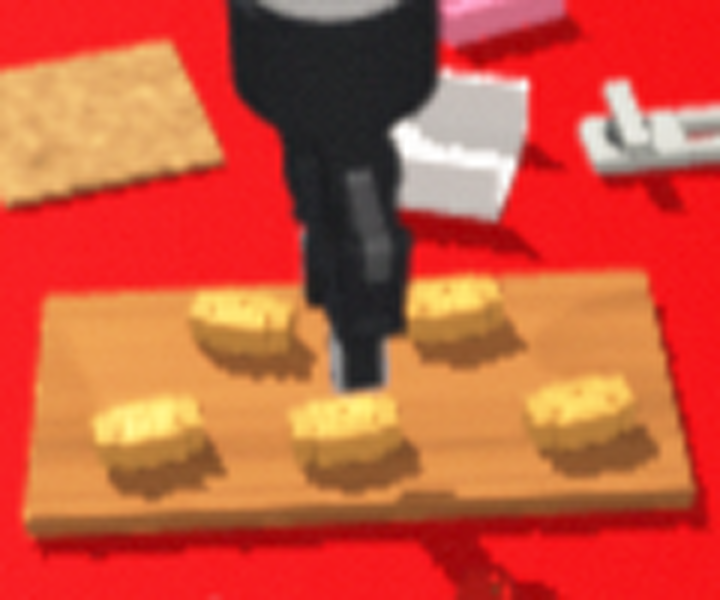

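```bash
python3 - <<'E'
from h import *
d=view("wrist");s=manip.sense();p=s['tcp_pos'];T=s['tool_rot']
C=cast(d,[(241,174),(277,174),(277,246),(243,246)],.028);print(C.mean(0),((C-p)@T))
d=view("side")
for z in (.04,.05,.06,.07): 
    X=cast(d,[259.7,194.7],z)[0];print(z,(X-p)@T)
E
```

```text
[0.5545 0.0238 0.028 ] [[ 0.0243 -0.0095  0.0054]
 [ 0.0243  0.0106  0.0054]
 [-0.0202  0.0113  0.0056]
 [-0.0202 -0.009   0.0056]]
0.04 [-0.0078 -0.0035 -0.0065]
0.05 [-0.0056 -0.0142 -0.0165]
0.06 [-0.0034 -0.0249 -0.0265]
0.07 [-0.0013 -0.0356 -0.0365]
```

```bash
python3 -m jog '0.04 0.02 0.4 0 0.45; 0 0 0.3 0 0.45; 0 0 0.1 0 0.45; 0 0 0 0 0.45; 0 0 0 0 0.6' 25; python3 -m jog '0 0 0 0 0.8; 0 0 0 0 0.9; 0 0 0 0 0.9;0 0 0 0 0.9'
python3 - <<'E'
from h import *
s=manip.sense();p=s['tcp_pos'];print(p)
d=view("side");crop(d,200,130,320,230,6,"s15.png")
E
```

```text
clock: 21.18
tcp_pos: [0.5532, 0.0243, -0.0084]
tool_rot: [[-0.992, -0.124, 0.001], [-0.124, 0.992, -0.0], [-0.001, -0.0, -1.0]]
force: [0.7, -0.0, 1.0]
gripper_width: 0.0344
clock: 21.68
tcp_pos: [0.5533, 0.0243, -0.0082]
tool_rot: [[-0.992, -0.123, 0.002], [-0.123, 0.992, 0.0], [-0.002, -0.0, -1.0]]
force: [-0.3, -0.8, 4.6]
gripper_width: 0.0229
[ 0.5533  0.0243 -0.0082]
```

View pics/s15.png

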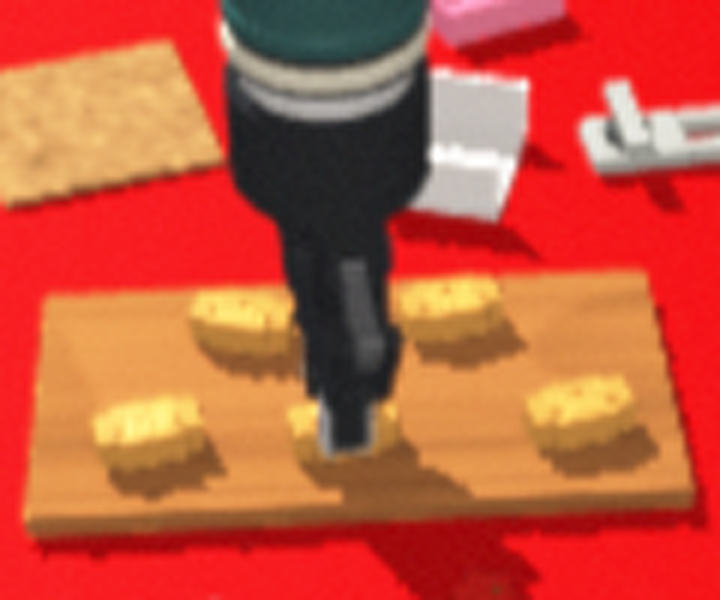

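```bash
python3 -m jog '0 0 -0.3 0 0.9; 0 0 -0.8 0 0.9; 0 0 -0.9 0.19 0.9; 0 0 -0.4 0.19 0.9; 0 0 0 0 0.9'; python3 -m jog '-0.28 -0.82 0 0 0.9; -0.28 -0.82 0 0 0.9; -0.28 -0.82 0 0 0.9; -0.28 -0.82 0 0 0.9; -0.28 -0.82 0 0 0.9'; python3 -m jog '-0.28 -0.82 0 0 0.9; 0 0 0 0 0.9; 0 0 0 0 0.9'
python3 - <<'E'
from h import *
s=manip.sense();p=s['tcp_pos'];print(p)
d=view("wrist");cv2.imwrite("pics/w16.png",d['color'])
d=view("side");crop(d,235,195,345,384,3,"s16.png")
E
```

```text
clock: 22.35
tcp_pos: [0.5537, 0.0243, 0.1134]
tool_rot: [[-0.985, 0.172, 0.004], [0.172, 0.985, -0.0], [-0.004, 0.001, -1.0]]
force: [-0.6, 0.3, -0.5]
gripper_width: 0.023
clock: 22.98
tcp_pos: [0.5847, -0.1905, 0.1084]
tool_rot: [[-0.985, 0.171, -0.004], [0.171, 0.985, 0.002], [0.004, 0.001, -1.0]]
force: [0.3, -0.9, -0.3]
gripper_width: 0.0232
clock: 23.35
tcp_pos: [0.5915, -0.2317, 0.1089]
tool_rot: [[-0.985, 0.173, -0.003], [0.173, 0.985, 0.002], [0.003, 0.002, -1.0]]
force: [0.2, -0.2, -1.0]
gripper_width: 0.0231
[ 0.5915 -0.2317  0.1089]
```

View pics/w16.png

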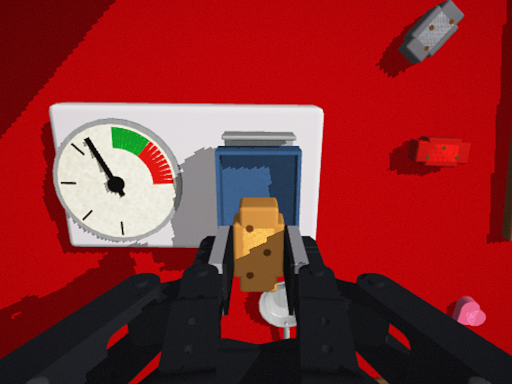

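View pics/s16.png

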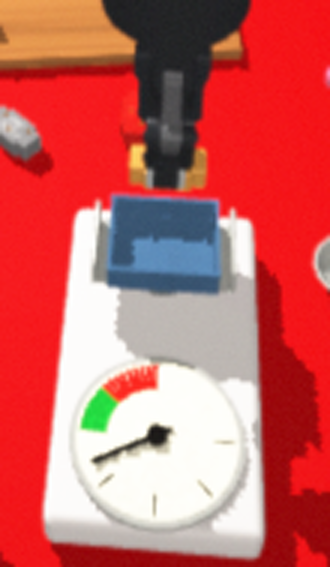

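```bash
python3 - <<'E'
from h import *
d=view("wrist");s=manip.sense();p=s['tcp_pos'];T=s['tool_rot']
f=lambda u,z:((cast(d,u,z)-p)@T)
print(p,"dish rim",f([(215,147),(301,147)],.0735),"\nrusk top",f([(242,211),(275,211),(283,291),(236,291)],p[2]+.0362))
E
```

```text
[ 0.5923 -0.231   0.1104] dish rim [[ 0.0341 -0.0273  0.0369]
 [ 0.0341  0.0276  0.0369]] 
rusk top [[ 0.0192 -0.0068 -0.0362]
 [ 0.0192  0.0076 -0.0362]
 [-0.0214  0.012  -0.0362]
 [-0.0214 -0.0103 -0.0362]]
```

```bash
python3 -m jog '0 0 0.5 0 0.9; 0 0 0.4 0 0.9; 0 0 0.25 0 0.9; 0 0 0.13 0 0.9; 0 0 0 0 0.9'; python3 - <<'E'
from h import *
s=manip.sense();print(s['tcp_pos'],s['force'])
d=view("wrist");crop(d,130,60,390,360,2,"w17.png")
d=view("side");crop(d,235,215,345,384,3.5,"s17.png")
E
```

```text
clock: 24.12
tcp_pos: [0.5924, -0.2324, 0.0465]
tool_rot: [[-0.985, 0.174, -0.001], [0.174, 0.985, 0.0], [0.001, 0.0, -1.0]]
force: [0.0, 0.4, 0.0]
gripper_width: 0.0231
[ 0.5924 -0.2324  0.0465] [0.0416 0.4269 0.0128]
```

View pics/w17.png

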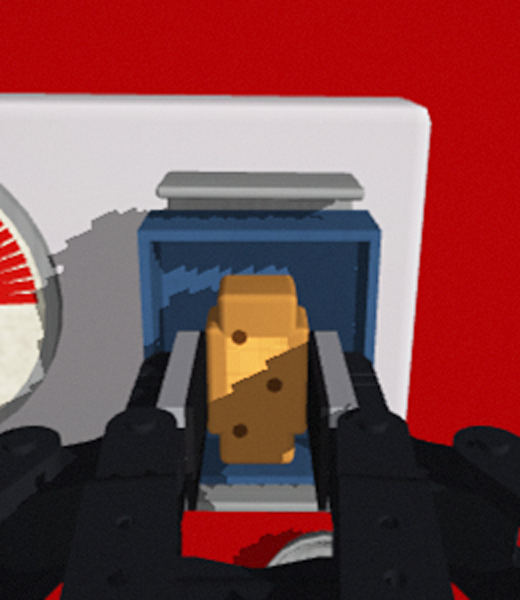

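View pics/s17.png

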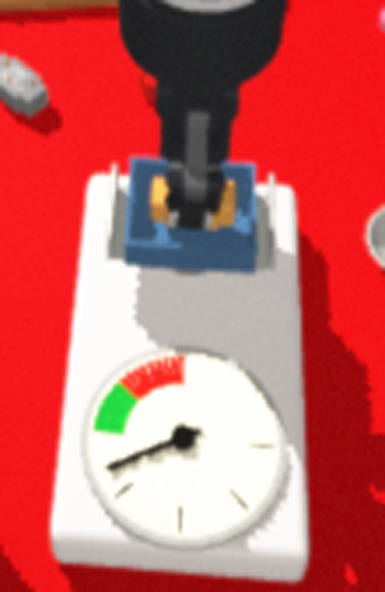

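```bash
python3 -m jog '0 0 0.06 0 0.9; 0 0 0 0 0.7; 0 0 0 0 0.65; 0 0 0 0 0.65; 0 0 -0.2 0 0.65'; python3 -m jog '0 0 -0.5 0 0.65; 0 0 -0.9 0 0.6; 0 0 -0.9 0 0.45; 0.6 0.9 0 0 0.45; 0 0 0 0 0.45'; python3 -m jog '0 0 0 0 0.45; 0 0 0 0 0.45;0 0 0 0 0.45'; python3 needle.py; python3 - <<'E'
from dish import *
d=view("side");crop(d,235,215,345,384,3.5,"s18.png"); print(dish(d,.072,260,320,240,300))
d=view("wrist");cv2.imwrite("pics/w18.png",d['color'])
E
```

```text
clock: 24.85
tcp_pos: [0.5918, -0.2322, 0.0531]
tool_rot: [[-0.985, 0.174, -0.002], [0.174, 0.985, 0.001], [0.002, 0.001, -1.0]]
force: [-0.1, -0.1, 0.2]
gripper_width: 0.0301
clock: 25.48
tcp_pos: [0.5701, -0.1804, 0.1705]
tool_rot: [[-0.985, 0.171, 0.001], [0.171, 0.985, 0.001], [-0.001, 0.001, -1.0]]
force: [-0.0, -0.6, -0.0]
gripper_width: 0.0469
clock: 25.85
tcp_pos: [0.571, -0.1838, 0.1685]
tool_rot: [[-0.985, 0.175, -0.0], [0.175, 0.985, 0.0], [0.0, 0.0, -1.0]]
force: [-0.4, 0.9, -0.6]
gripper_width: 0.0467
side needle rad 3.22 g 102.54777070063696 dark 75.38527
wrist needle rad 3.285 g 104.61783439490448 dark 16.72354
(array([ 0.5942, -0.2403,  0.072 ]), [(np.float64(0.0685), np.float64(-6.2)), (np.float64(0.0678), np.float64(-101.0))])
```

View pics/s18.png

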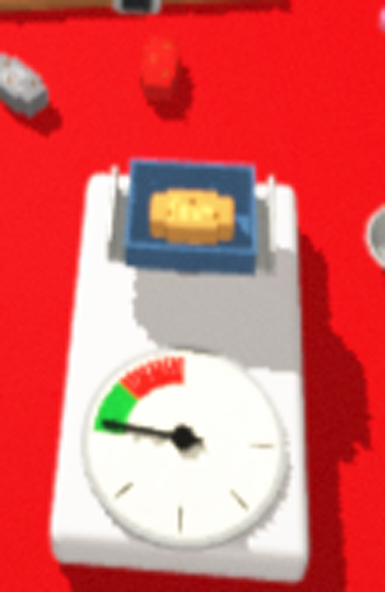

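View pics/w18.png

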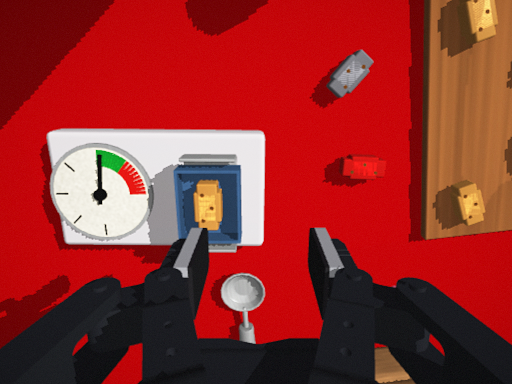

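```bash
python3 -m jog '0 0 0 0 0.45; 0 0 0 0 0.45;0 0 0 0 0.45; 0 0 0 0 0.45; 0 0 0 0 0.45'; python3 needle.py; python3 - <<'E'
from h import *
d=view("wrist");crop(d,45,135,160,250,6,"w19.png")
d=view("side");crop(d,255,310,320,380,8,"s19.png")
# green edge angles about pivot, both views
for n in("wrist","side"):
    d=view(n);H=hsv(d);m=(H[...,0]>45)&(H[...,0]<75)&(H[...,1]>120)&(H[...,2]>80)
    for c in blobs(m,20):
        X=cast(d,c.reshape(-1,2),.036)-np.array([.575,-.341,.036]);a=np.radians(-10)-np.arctan2(X[:,1],X[:,0]);a%=2*np.pi;r=np.hypot(X[:,0],X[:,1]);print(n,a.min(),a.max(),r.min(),r.max())
E
```

```text
clock: 26.68
tcp_pos: [0.5708, -0.183, 0.1689]
tool_rot: [[-0.985, 0.174, 0.0], [0.174, 0.985, 0.0], [-0.0, 0.0, -1.0]]
force: [-0.2, -0.3, 0.4]
gripper_width: 0.0471
side needle rad 3.22 g 102.54777070063696 dark 75.14699
wrist needle rad 3.29 g 104.77707006369428 dark 15.418766
wrist 3.2040058090014654 3.834287735296874 0.030745315212201148 0.04571985355705555
side 3.1504740830392453 3.8006511993132315 0.027889531737734823 0.041683003315942636
side 4.8005832492041485 4.8228226128316924 1.6143724661213121 1.863742224893793
```

View pics/w19.png

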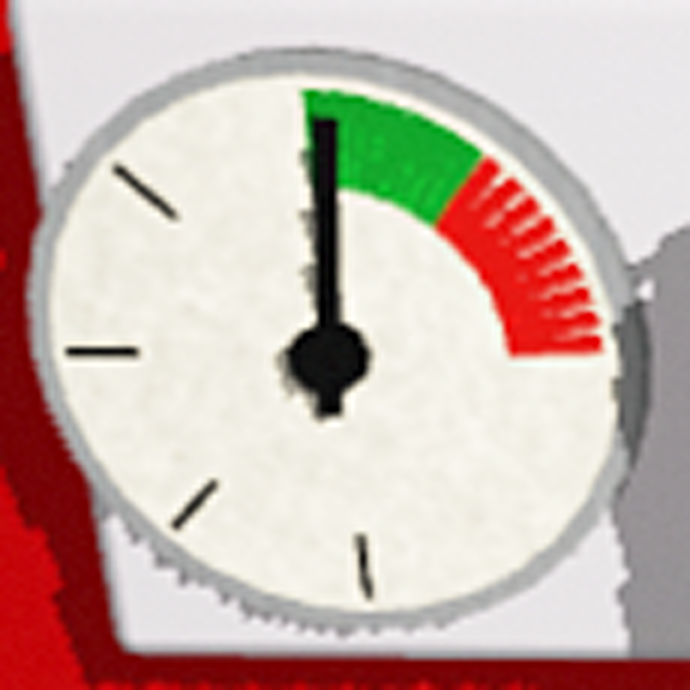

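View pics/s19.png

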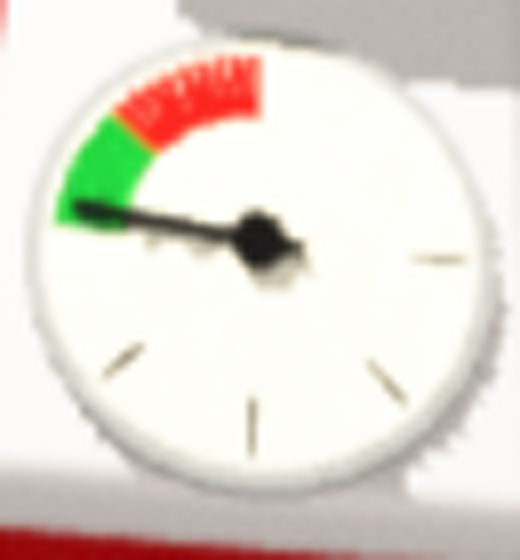

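```bash
python3 - <<'E'
from h import *
d=view("scene");cv2.imwrite("pics/c20.png",d['color'])
d=view("wrist");s=manip.sense();p=s['tcp_pos'];T=s['tool_rot']
R=cast(d,[(174,167),(242,167),(242,245),(178,245)],.072);print("dish",R.mean(0)); C=cast(d,[(180,158),(237,158),(184,250),(237,250)],.0715);print("cheeks",C.mean(0))
E
```

```text
dish [ 0.5933 -0.23    0.072 ]
cheeks [ 0.5922 -0.2294  0.0715]
```

View pics/c20.png

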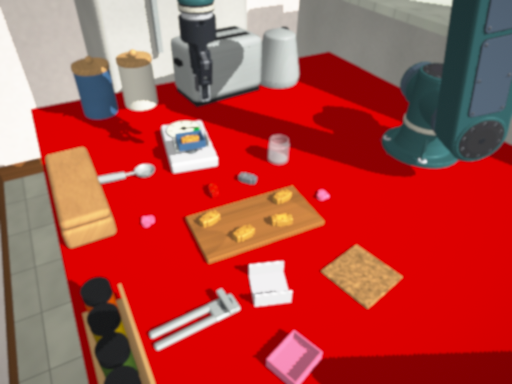

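The other four rusks are still on the board at scene (209,218), (283,196), (282,219) and (244,233). The jar, hearts, opener and spoon appear at the same pixels as at the start, and the dish is about 1 mm from the pan's centre.

```bash
python3 -c "
from bench import manip
print(manip.sign_off())"
```

```text
the job is handed in; nothing more can be done
None
```

I moved the blue dish from the trough to the cork, took it again by its long sides and set it on the pan between the cheeks. Empty, it read about 2.6–2.7 rad (84–87 g). I then added one rusk and handed the job in at about 27 s of the 72 s allowed.

**Needle:** it rests in the green at about 3.22 rad in the side view and 3.29 rad in the wrist view, or 103–105 g. The two views disagree by 0.07 rad. In both, the needle sits only about 0.07–0.09 rad above the lower edge of the green, so the margin there is small. I stopped at one rusk because a second would have brought it close to the 122 g limit.

**Dish and surroundings:** the last pictures put the dish about 1 mm from the pan's centre. The other four rusks are on the board, and the jar, hearts, can opener and spoon show no movement.

**One miss:** my first attempt to grip the dish in the trough closed above it, because the open fingertips sat higher than I expected. Nothing was disturbed, and the second, lower attempt held.

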